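# Kit a tray of toy-car chassis and count the batch

### The arm

A 6-joint arm with a two-finger parallel gripper is mounted at the origin on the work surface. World frame = base frame: x ahead of the robot, y to its left, z up, the work surface at z = 0. Lengths are in m, angles in degrees, forces in N, time in s.
With the tool pointing down it reaches from about 0.3 to 0.75 m from the base axis. Payload 8.5 kg.
Tool frame: the origin (TCP) lies at the very end of the fingers, on their centre line; the grasp point (between the pads) lies 19 mm behind it; z points along the fingers, y is the direction in which the jaws open and shut (so a half turn about z gives the same grasp; the last joint's range is limited). The gripper opens to 85 mm and grips with 20 to 120 N. Pads are 22 mm wide; open, the fingers measure 114 mm over their backs; the gripper's body (76 mm by 85 mm) begins 54 mm behind the grasp point. The pads swing forward as they close: fully open they stand 13 mm farther back than shut.
Start: joints at [-77.596, 21.807, 74.336, -0, 83.858, -12.336], TCP at [0.23, -0.5, 0.231] pointing down, gripper open.
Joint ranges: [-178.18, 178.18], [-50.72, 133.34], [12.68, 142.11], [-81.47, 261.47], [9.98, 163.14], [-165.26, 165.26]. Speed limits (degrees/s): [136.94, 136.94, 180, 180, 180, 180].

### API

Orientations are given as a 3x3 rotation matrix whose columns are the frame's x, y, z axes.
In Python, from station import bot, optics gives the robot as it stands.
- The arm moves only by the tool apply_moves, never from a script. Its argument "series" is a list of rows, each an object with "angular": the turn, a rotation vector about the tool's x, y, z in rad, a list of three; "xyz": the shift along the tool's x, y, z in m, a list of three; "claw": the closure, from -1 (fully open) to 1 (shut). In form: [{"angular": [wx, wy, wz], "xyz": [x, y, z], "claw": claw}, ...]. A call has 1 to 10 rows; each row is the pose to reach, as a shift and turn from the pose commanded when the call began, along the tool's axes at that moment; what a row does not reach only later rows make up. A row lasts 1/8 s, in which the tool goes at most 62.5 mm and 10.7 degrees, less where a joint would pass 70% of its speed; a pose out of reach is approached as far as the arm can. A call with a gripper value outside its range is refused whole. The fingers move at their own pace and stop on an object; "newtons" is the grip in N (left out, the last holds). Time passes only in rows, so rows that repeat a pose let the fingers close. It gives the time, the measured TCP pose, the force and the opening at its end, in the units of the state.
- bot.get_obs(): the state, without advancing time (a new reading comes with each control period).
- optics.grab_frame(name): name is "scene" or "top" or "wrist"; returns a dict with "img" (420x560x3 uint8, red, green, blue), "z_map" (420x560 float32, m along the optical axis (not along the pixel's ray), 0 where there is no reading), "mtx" (3x3 intrinsics, pixels), "R" (3x3) and "t" (3): a world point X has camera coordinates R X + t; the wrist camera has in their place "mount" (4x4, takes a point from camera to tool coordinates, whose origin is the TCP and whose axes are the flange's). Camera axes: x right, y down, z forward; pixel columns grow to the right and rows downward; lengths in m; the calibration is good to about 2 mm. A picture is of the moment at which its call begins: read the wrist's pose just before it.
- bot.finish_job(): hands the job in, once; it reports no verdict.
The state is a dict: "time": time; "joint_positions": joint angles; "qd": joint speeds; "tau": joint torques, N m; "eef_pos": TCP position; "eef_rot": TCP orientation; "wrist_force": force on the tool from outside, world axes, zero at the start; "ft_torque": the same for the moment, N m; "width": finger opening in m.
Only numpy, scipy, OpenCV 4.12 (cv2) and the standard library are available. Lean on these libraries where they do the work, as an engineer would, in place of code of your own. Each camera call takes 0.05 s, during which the arm holds its last target.

### The job

Lean the white job card against the sloped card rest, its short edge down on the ledge, centred and with its back flat on the slope, and lay every black chassis that is there flat in a compartment of its own in the grey tray, bumper towards the tray's tall end wall, in whatever order you like. Only when all that is done, slide the counter box's dust cover fully open, press the button under it all the way down for a moment, and slide the cover fully closed again. Leave everything else on the table where it is.

Things in the scene. Friction and masses are not known exactly. Their poses are not given: they have to be found in the camera images.
- tray: Fixed grey tray, 120 (x) by 216 (y) mm. Origin: centre of its underside. Floor 5 mm thick. Four open compartments side by side, centres y = -79.5, -26.5, 26.5, 79.5 mm, each 49 mm wide and 111 mm long (x = -56 to 55 mm). Side walls, dividers (4 mm thick) and the -x end wall stand 14 mm above the table; the tall end wall (aluminium), at +x, 32 mm.
- job_card: Loose white rigid plastic job card, a flat plate 120 (x) by 60 (y) by 10 (z) mm, about 80 g, the same plain car outline on both faces; either face may show and either short edge may be down. Origin: centre of the plate. Starts flat on the table.
- card_rest: Fixed aluminium rest on a dark foot 120 by 80 by 10 mm (x = -56 to 64), 95 mm high in all. Origin: centre of the foot's underside. A flat backstop, 50 mm wide (narrower than the card), 110 mm long, faces -x and up, rising to +x at 45 degrees. At its foot a ledge 80 mm wide sticks out 18 mm square to it; their corner is at x = -45, z = 18 mm, along y.
- card_seat (a point): Point where the centre of the card is when it leans right: its back flat on the backstop, its short edge down on the ledge, centred. 60 mm up the slope from the corner and 5 mm off the backstop. Axes as card_rest.
- counter_box: Fixed grey batch counter box, 110 (x) by 180 (y) mm, its top 40 mm above the table, with two rails to 66 mm at x = -46.5 and 46.5 mm along y. Origin: centre of its underside. The cover slides on it along its y axis.
- dust_cover (a joint): How far the white dust cover is open, m: 0 closed over the button (end stop), 0.085 fully open (end stop), towards the counter box's +y. Plate 104 (x) by 80 (y) by 5 mm, its top 75 mm above the table. About 1.5 N of friction; stays where it is left; may start up to 12 mm open.
- count_button (a joint): How far the black button is pressed down, m: 0 out, 0.006 fully down. Spring: about 1.5 N to start, 5 N fully down; springs back.
- cover_grip (a point): Point in the cover's grip rib, 9 mm below its top, over the centre of the cover. The rib is 60 mm long along x, 14 mm thick along y and stands 28 mm above the cover plate (75 to 103 mm above the table). It moves with the cover; axes as counter_box.
- count_button_top (a point): Centre of the top face of the button, a disc of radius 16 mm, 62 mm above the table when out, under the closed cover. At x = 0, y = -42 mm of the counter box; the open cover leaves free the 45 mm to its +y side.
- chassis1: Loose black toy-car chassis, 90 g, 100 (x) by 40 (y) mm (up to four alike; some may be absent). Origin: centre of its underside. Plate 10 mm high; on its middle, over the origin, a block to grip, 40 (x) by 28 (y) mm, top at 34 mm; across the front end (+x) a raised bumper 10 mm thick, 40 wide, 20 high; the rear end (-x) is low. Starts flat on the table at any yaw.
- chassis1_nose (a point): Middle of the front face of its bumper: x = 50, y = 0, z = 10 mm of that chassis.
- chassis2: Loose black toy-car chassis, 90 g, 100 (x) by 40 (y) mm (up to four alike; some may be absent). Origin: centre of its underside. Plate 10 mm high; on its middle, over the origin, a block to grip, 40 (x) by 28 (y) mm, top at 34 mm; across the front end (+x) a raised bumper 10 mm thick, 40 wide, 20 high; the rear end (-x) is low. Starts flat on the table at any yaw.
- chassis2_nose (a point): Middle of the front face of its bumper: x = 50, y = 0, z = 10 mm of that chassis.
- chassis3: Loose black toy-car chassis, 90 g, 100 (x) by 40 (y) mm (up to four alike; some may be absent). Origin: centre of its underside. Plate 10 mm high; on its middle, over the origin, a block to grip, 40 (x) by 28 (y) mm, top at 34 mm; across the front end (+x) a raised bumper 10 mm thick, 40 wide, 20 high; the rear end (-x) is low. Starts flat on the table at any yaw.
- chassis3_nose (a point): Middle of the front face of its bumper: x = 50, y = 0, z = 10 mm of that chassis.
- chassis4: Loose black toy-car chassis, 90 g, 100 (x) by 40 (y) mm (up to four alike; some may be absent). Origin: centre of its underside. Plate 10 mm high; on its middle, over the origin, a block to grip, 40 (x) by 28 (y) mm, top at 34 mm; across the front end (+x) a raised bumper 10 mm thick, 40 wide, 20 high; the rear end (-x) is low. Starts flat on the table at any yaw.
- chassis4_nose (a point): Middle of the front face of its bumper: x = 50, y = 0, z = 10 mm of that chassis.
- shell1: Bystander, loose: blue toy-car body shell, 100 by 42 by 40 mm. Origin: centre of its underside. Not to be disturbed.
- shell2: Bystander, loose: blue toy-car body shell, 100 by 42 by 40 mm. Origin: centre of its underside. Not to be disturbed.
- shell3: Bystander, loose: blue toy-car body shell, 100 by 42 by 40 mm. Origin: centre of its underside. Not to be disturbed.
- driver: Bystander, loose: blue powered screwdriver lying down, 210 mm long, 40 mm high. Origin: centre of its underside. Not to be disturbed.
- thermos: Bystander, loose: pale green thermos bottle standing, 66 mm across, 150 mm high. Origin: centre of its underside. Not to be disturbed.
- tape: Bystander, loose: roll of amber tape lying flat, 84 mm across, 22 mm high. Origin: centre of its underside. Not to be disturbed.
- wheel_tub: Bystander, loose: small green tub of wheels, 90 by 80 by 35 mm. Origin: centre of its underside. Not to be disturbed.
There are look-alikes about, which are no part of the job. Leave any purple look-alike of the chassis1 alone. Of the things that look like the job_card, the larger one is meant.

How it is judged:
By the outcome, as a careful person would: the job done as asked, in the order asked, and still so for the second after the job is handed in, with the robot touching nothing.
Of chassis1, chassis2, chassis3, chassis4 only 2 to 4 are there at a start; the rules pass over those that are not, and their reading is None.
At some moment in a run one of chassis1, chassis2, chassis3, chassis4 may be knocked a few centimetres aside while the robot is not near it.
Once in a run the grip may slacken for a moment while it holds something.
It also fails if it takes over 210 s, if anything falls off the work surface, if the arm or the gripper's body presses on something with over 40 N, if the wrist force passes 120 N, or if a joint passes its speed limit or range.

## Working session

There is one attempt and no reset: what is moved stays moved. The work goes in short steps, Python scripts to look and compute and a tool call to move; the robot and the scene stay as the last step left them, time stands still between calls to the robot, and variables do not carry over. Pictures are saved under pics/ and viewed, and the job is handed in when it is done.

Besides the shell and the picture viewer there is one more tool, called after ">>>" in YAML: its name, and indented under it one key for each argument. apply_moves: Moves the arm, as the interface text tells. Its arguments: {"type":"object","properties":{"series":{"type":"array"},"newtons":{"type":"number"}},"required":["series"]}

```bash
ls -la; mkdir -p pics
python3 - <<'E'
from station import bot, optics
import cv2, numpy as np
o=bot.get_obs(); print(o)
for n in ["scene","top","wrist"]:
    f=optics.grab_frame(n)
    cv2.imwrite(f"pics/{n}0.png",cv2.resize(f["img"][:,:,::-1],(800,600),interpolation=cv2.INTER_CUBIC))
    print(n,f["mtx"].tolist(),{k:np.round(f[k],4).tolist() for k in f if k in("R","t","mount")})
E
```

```text
total 12
drwxr-xr-x  3 agent agent 4096 Dec  6 04:45 .
drwxr-xr-x 23 root  root  4096 Dec  6 04:45 ..
drwxr-xr-x  2 agent agent 4096 Dec  6 04:45 pics
{'time': 0.0, 'joint_positions': array([-7.75967892e+01,  2.18427057e+01,  7.43861196e+01, -4.51569303e-04,
        8.38585634e+01, -1.23363812e+01]), 'qd': array([ 0.02383776, -0.04799065, -0.02987945, -0.00666434,  0.04452667,
       -0.01233497]), 'tau': array([ 2.20792003e-06, -4.48459375e+01, -2.31280196e+01, -2.28024805e-04,
        4.69398190e-03, -1.79274230e-05]), 'eef_pos': array([ 0.23009662, -0.49922346,  0.23068767]), 'eef_rot': array([[ 9.08218908e-01,  4.18495283e-01, -3.35255459e-04],
       [ 4.18495296e-01, -9.08217745e-01,  1.48793916e-03],
       [ 3.18210564e-04, -1.49167731e-03, -9.99998837e-01]]), 'wrist_force': array([-0.30787153,  0.09175179,  0.29164212]), 'ft_torque': array([0.01180029, 0.03806712, 0.02819213]), 'width': 0.0852858945058323}
scene [[538.3788836691559, 0.0, 282.0862626138559], [0.0, 538.3788836691559, 209.09282414865416], [0.0, 0.0, 1.0]] {'R': [[-0.4808, 0.8768, 0.011], [0.5843, 0.3297, -0.7415], [-0.6538, -0.3501, -0.6708]], 't': [0.222, -0.2605, 1.8613]}
top [[469.5185012789148, 0.0, 285.2262366722386], [0.0, 469.5185012789148, 204.111262755676], [0.0, 0.0, 1.0]] {'R': [[-0.0251, -0.9996, 0.0102], [-0.9937, 0.0238, -0.1097], [0.1094, -0.0129, -0.9939]], 't': [0.0255, 0.5272, 1.2757]}
wrist [[361.01183666759505, 0.0, 278.4154105683957], [0.0, 361.01183666759505, 208.3462758954005], [0.0, 0.0, 1.0]] {'mount': [[-0.0004, -0.9454, -0.3259, 0.0842], [1.0, -0.0006, 0.0007, 0.0007], [-0.0009, -0.3259, 0.9454, -0.1431], [0.0, 0.0, 0.0, 1.0]]}
```

View pics/scene0.png

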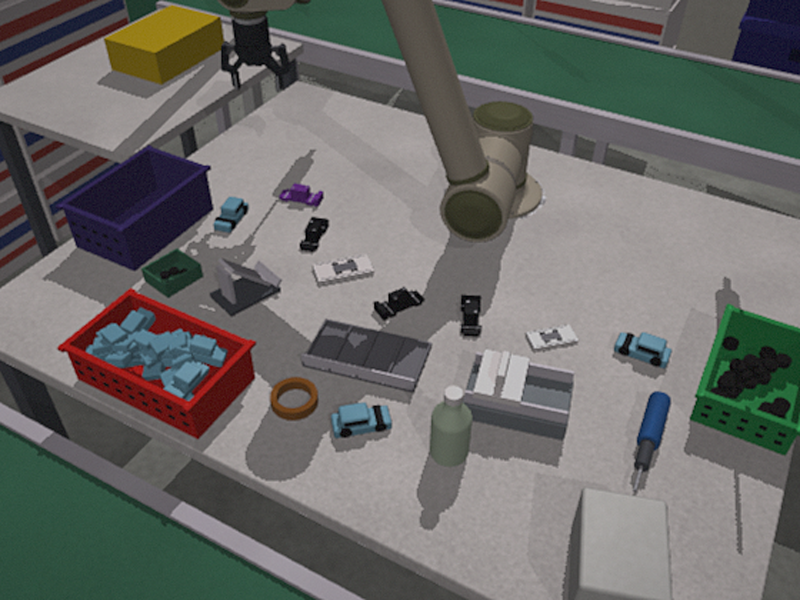

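View pics/top0.png

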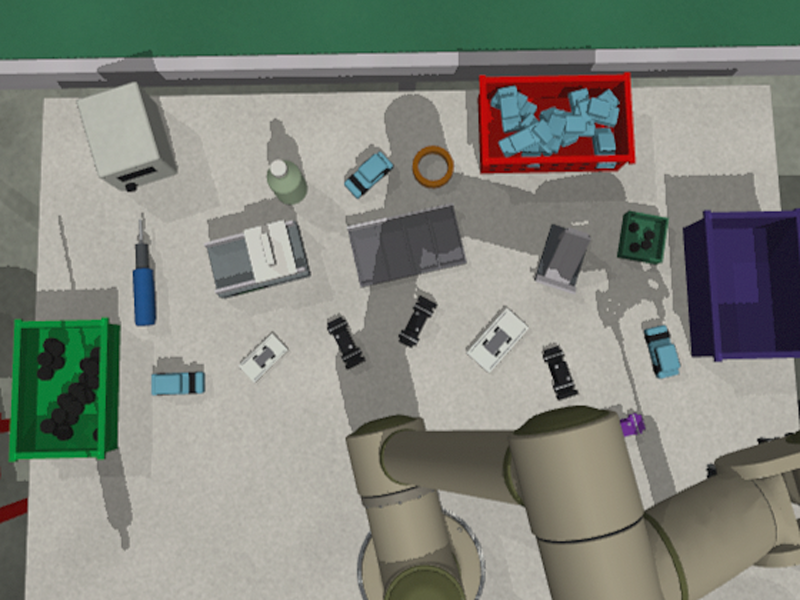

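View pics/wrist0.png

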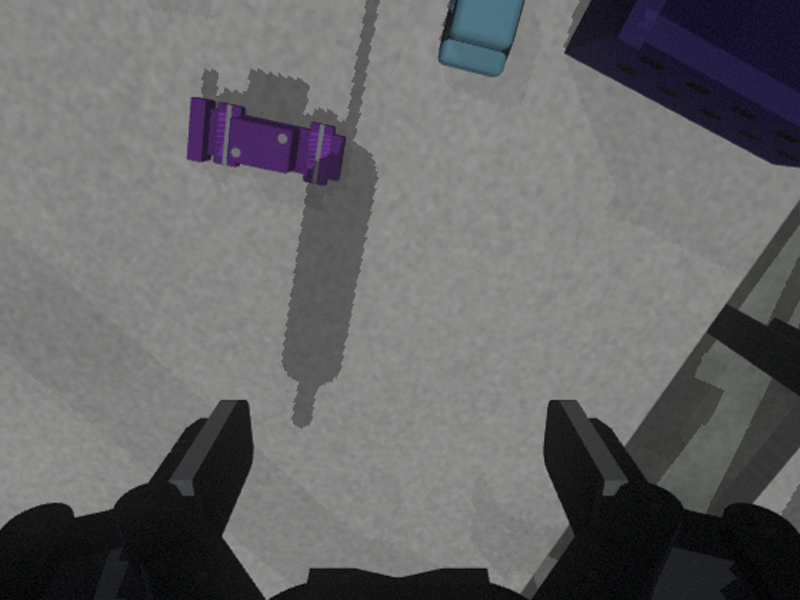

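```bash
cat > h.py <<'E'
from station import bot, optics
import cv2, numpy as np
np.set_printoptions(precision=4,suppress=True)
def wpts(f,wr=None):
    z=f["z_map"];h,w=z.shape;K=f["mtx"]
    v,u=np.mgrid[:h,:w]
    P=np.stack([(u-K[0,2])/K[0,0]*z,(v-K[1,2])/K[1,1]*z,z],-1).astype(float)
    if "mount" in f:
        M=f["mount"];P=P@M[:3,:3].T+M[:3,3]
        R,t=wr;P=P@R.T+t
    else: P=(P-f["t"])@f["R"]
    P[z==0]=np.nan
    return P
def grab(n):
    o=bot.get_obs();f=optics.grab_frame(n)
    return f,wpts(f,(o["eef_rot"],o["eef_pos"]))
def proj(f,X):
    c=np.atleast_2d(X)@f["R"].T+f["t"];p=c@f["mtx"].T;return p[:,:2]/p[:,2:]
def crop(f,x0,y0,x1,y1,name,s=None):
    im=f["img"][y0:y1,x0:x1,::-1];s=s or min(800/(x1-x0),600/(y1-y0))
    cv2.imwrite("pics/"+name,cv2.resize(im,None,fx=s,fy=s,interpolation=cv2.INTER_CUBIC))
E
python3 - <<'E'
from h import *
f,P=grab("top")
crop(f,220,130,420,290,"t1.png"); crop(f,130,130,330,280,"t2.png")
g,Q=grab("scene")
crop(g,120,100,360,280,"s1.png"); crop(g,280,180,480,330,"s2.png")
np.savez("c0.npz",P=P,Q=Q,ti=f["img"],si=g["img"])
E
```

```text
(no output)
```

View pics/t1.png

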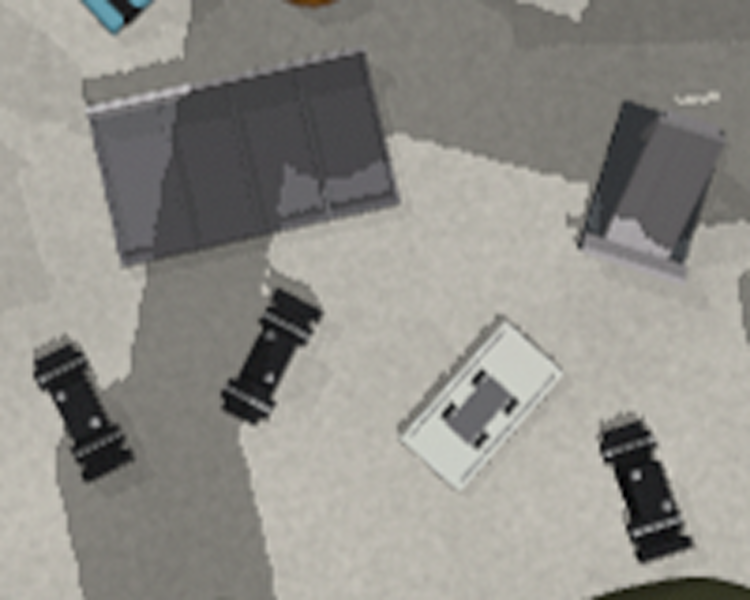

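View pics/t2.png

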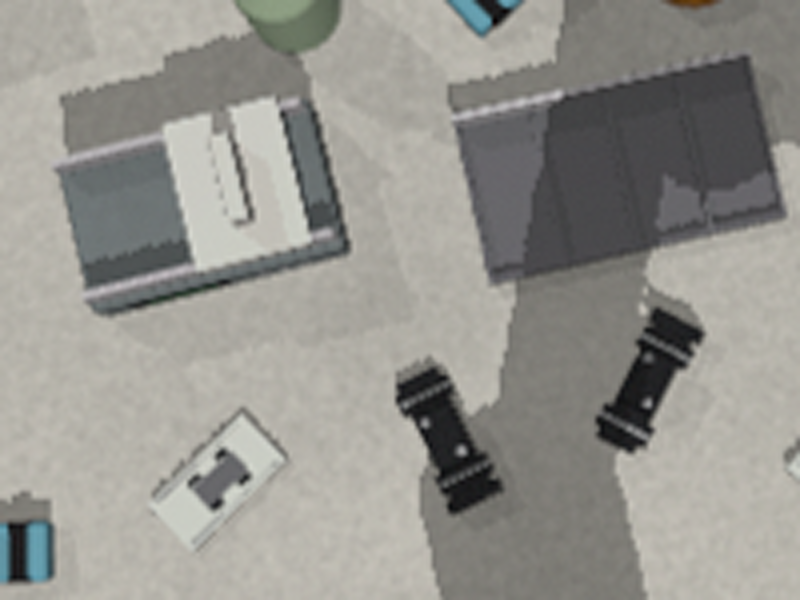

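View pics/s1.png

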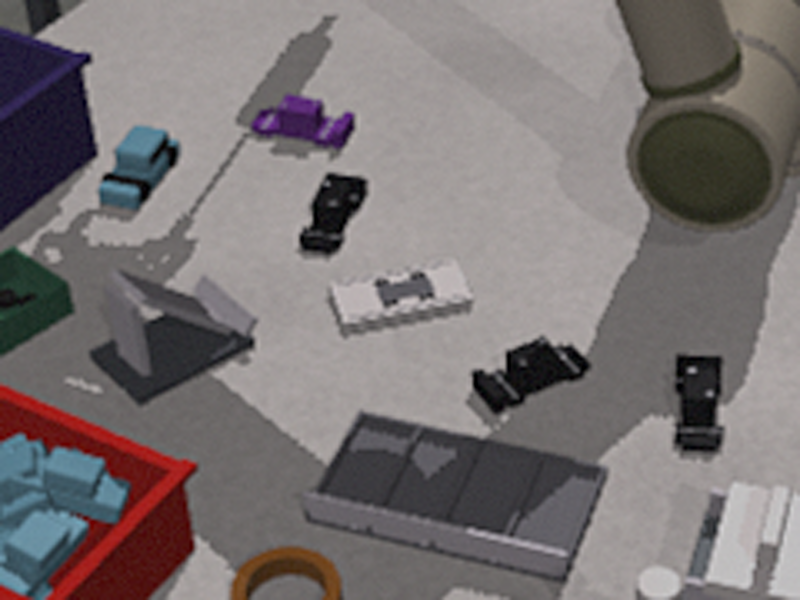

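View pics/s2.png

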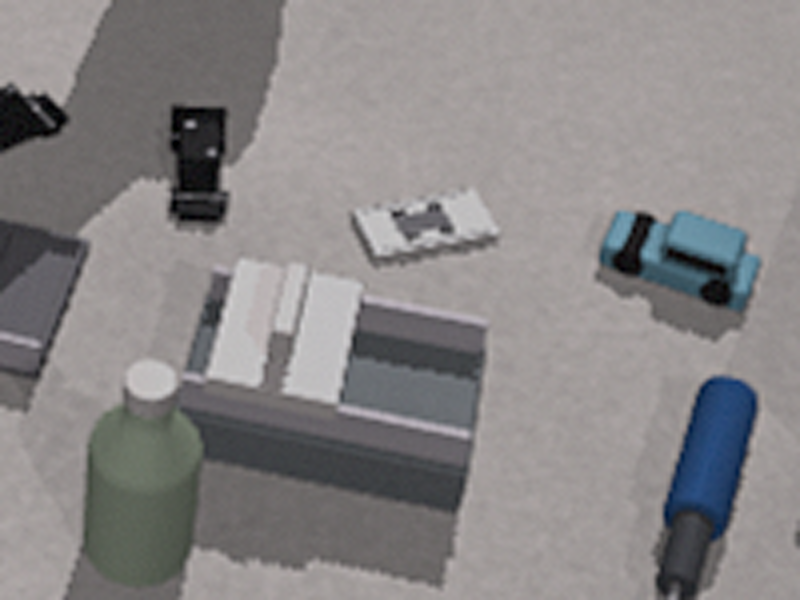

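Run:
```python
from h import *
d=np.load("c0.npz");P=d["P"];im=d["ti"].astype(int);Q=d["Q"];si=d["si"].astype(int)
m=np.abs(P[...,2])<.006
print("table z med",np.nanmedian(P[m][:,2]),np.nanstd(P[m][:,2]))
mq=np.abs(Q[...,2])<.008; print("scene table",np.nanmedian(Q[mq][:,2]),np.nanstd(Q[mq][:,2]))
# black blobs
for nm,I,W in(("top",im,P),("scene",si,Q)):
  dark=((I.max(-1)<48)&(W[...,2]>.004)&(W[...,2]<.06)&(W[...,0]>.1)&(W[...,0]<.8)).astype(np.uint8)
  n,l,s,c=cv2.connectedComponentsWithStats(dark)
  for i in range(1,n):
    if 150<s[i,4]<2500:
        X=W[l==i]; r=cv2.minAreaRect((X[:,:2]*1000).astype(np.float32))
        print(nm,"blob",c[i],s[i,4],r,"zmax",np.percentile(X[:,2],98))
        # profile along long axis
        cc=np.array(r[0])/1000;C=np.cov(X[:,:2].T);w,v=np.linalg.eigh(C);a=v[:,1]
        s_=(X[:,:2]-cc)@a
        print("  axis",a,"yaw",np.degrees(np.arctan2(a[1],a[0])),[ (round(k,3),round(float(np.percentile(X[(s_>k)&(s_<k+.01),2],80)),4)) for k in np.arange(-.05,.05,.01) if ((s_>k)&(s_<k+.01)).sum()>3])
# white
w=((im.min(-1)>185)&(P[...,2]>.004)&(P[...,2]<.03)).astype(np.uint8)
n,l,s,c=cv2.connectedComponentsWithStats(w)
for i in range(1,n):
    if s[i,4]>200:
        X=P[l==i]; print("white",c[i],s[i,4],cv2.minAreaRect((X[:,:2]*1000).astype(np.float32)),np.median(X[:,2]))
```

```text
table z med -0.0006068695164301552 0.0025980562326117745
scene table -0.001322901954802599 0.0027703699012469048
top blob [544.9759 199.8867] 997 ((521.4190673828125, -711.5032348632812), (245.62249755859375, 21.88873291015625), 3.5403521060943604) zmax 0.05892880976894213
  axis [-1.     -0.0025] yaw -179.85920149791738 [(np.float64(-0.05), 0.0509), (np.float64(-0.04), 0.0495), (np.float64(-0.03), 0.0506), (np.float64(-0.02), 0.0504), (np.float64(-0.01), 0.0495), (np.float64(0.0), 0.0503), (np.float64(0.01), 0.0486), (np.float64(0.02), 0.0457), (np.float64(0.03), 0.0483), (np.float64(0.04), 0.0513)]
top blob [485.9172 203.1681] 809 ((518.768798828125, -545.08837890625), (7.713676452636719, 253.941162109375), 89.80601501464844) zmax 0.059033792977158675
  axis [-1.      0.0019] yaw 179.8937732208784 [(np.float64(-0.05), 0.0501), (np.float64(-0.04), 0.0512), (np.float64(-0.03), 0.0489), (np.float64(-0.02), 0.0495), (np.float64(-0.01), 0.05), (np.float64(0.0), 0.0494), (np.float64(0.01), 0.0448), (np.float64(0.02), 0.0492), (np.float64(0.03), 0.047), (np.float64(0.04), 0.0511)]
top blo
[... 4721 characters left out ...]
 (np.float64(0.0), 0.0374), (np.float64(0.01), 0.0401), (np.float64(0.02), 0.0383), (np.float64(0.03), 0.0371), (np.float64(0.04), 0.0372)]
scene blob [543.2111 284.9   ] 180 ((401.905029296875, 702.2586669921875), (40.64556884765625, 61.00387954711914), 81.32330322265625) zmax 0.04034382464130282
  axis [-0.9279  0.3729] yaw 158.108361517369 [(np.float64(-0.04), 0.0369), (np.float64(-0.03), 0.0365), (np.float64(-0.02), 0.0379), (np.float64(-0.01), 0.0372), (np.float64(0.0), 0.0364), (np.float64(0.01), 0.0273), (np.float64(0.02), 0.0269)]
white [357.7608 226.9474] 209 ((458.12384033203125, -191.18621826171875), (54.679832458496094, 41.029014587402344), 52.67005157470703) 0.008608418042867362
```

```bash
cat >> h.py <<'E'
from scipy.optimize import minimize
def h_chassis(x,y):
    h=np.zeros_like(x);i=(abs(x)<.05)&(abs(y)<.02);h[i]=.010
    h[(abs(x)<.02)&(abs(y)<.014)]=.034;h[i&(x>.04)]=.020;return h
def h_card(x,y):
    h=np.zeros_like(x);h[(abs(x)<.06)&(abs(y)<.03)]=.010;return h
def h_tray(x,y):
    h=np.zeros_like(x);i=(abs(x)<.06)&(abs(y)<.108);h[i]=.014
    for c in(-.0795,-.0265,.0265,.0795): h[(x>-.056)&(x<.055)&(abs(y-c)<.0245)]=.005
    h[i&(x>.055)]=.032;return h
def h_rest(x,y):
    h=np.zeros_like(x);h[(x>-.056)&(x<.064)&(abs(y)<.04)]=.010
    i=(x>-.045)&(x<-.045+.11*.7071)&(abs(y)<.025);h[i]=.018+(x[i]+.045)
    i=(x>-.045-.018*.7071)&(x<-.045)&(abs(y)<.04);h[i]=.018-(x[i]+.045);return h
def mk_box(open_):
    def h(x,y):
        h=np.zeros_like(x);h[(abs(x)<.055)&(abs(y)<.09)]=.040
        i=(abs(x)<.05)&(abs(x)>.043)&(abs(y)<.09);h[i]=.066
        c=-.042+open_
        h[(x**2+(y+.042)**2<.016**2)]=.062
        h[(abs(x)<.052)&(abs(y-c)<.04)]=.075
        h[(abs(x)<.03)&(abs(y-c)<.007)]=.103;return h
    return h
def fit(X,hf,x0,r=.09,s=.008,step=(.008,.008,np.radians(8)),yaws=(0,)):
    best=None
    X=X[np.isfinite(X).all(1)];X=X[(np.hypot(X[:,0]-x0[0],X[:,1]-x0[1])<r)&(X[:,2]<.12)]
    def cost(p):
        c,s_=np.cos(p[2]),np.sin(p[2]);d=X[:,:2]-p[:2]
        # average over small jitter -> soft edges
        a=c*d[:,0]+s_*d[:,1];b=-s_*d[:,0]+c*d[:,1]
        e=np.full(len(a),9.)
        for jx,jy in((0,0),(.0015,0),(-.0015,0),(0,.0015),(0,-.0015)):
            e=np.minimum(e,abs(X[:,2]-hf(a+jx,b+jy))+ (0 if jx==jy==0 else .001))
        return np.minimum(e,s).mean()*1e3
    for dy in yaws:
        p=np.array([x0[0],x0[1],x0[2]+dy])
        for sc in(1,.4,.15):
            S=np.vstack([p]+[p+sc*np.eye(3)[k]*step[k] for k in range(3)])
            q=minimize(cost,p,method="Nelder-Mead",options=dict(initial_simplex=S,maxiter=200,xatol=1e-5,fatol=1e-5));p=q.x
        if best is None or q.fun<best[1]: best=(p,q.fun)
        print("   start",round(np.degrees(x0[2]+dy)),"->",p[:2],np.degrees(p[2]).round(2),"cost",round(q.fun,4),len(X))
    return best
E
python3 - <<'E'
from h import *
d=np.load("c0.npz");P=d["P"].reshape(-1,3);Q=d["Q"].reshape(-1,3);B=np.vstack([P,Q])
r=np.radians
for nm,x0 in(("A",(.366,-.277,r(15))),("B",(.465,.002,r(-30))),("C",(.432,.136,r(25)))):
    print(nm)
    for W in(P,Q,B): fit(W,h_chassis,x0,.075,yaws=(0,np.pi))
print("card")
for W in(P,Q,B): fit(W,h_card,(.42,-.155,r(-45)),.085)
print("small")
fit(P,h_card,(.40,.28,r(-45)),.07)
E
```

```text
A
   start 15 -> [ 0.365  -0.2807] 15.27 cost 2.6094 2217
   start 195 -> [ 0.3641 -0.2809] 195.43 cost 2.3918 2217
   start 15 -> [ 0.3626 -0.2811] 16.81 cost 3.4011 1058
   start 195 -> [ 0.3656 -0.2796] 197.71 cost 3.224 1058
   start 15 -> [ 0.3644 -0.2807] 17.02 cost 2.8733 3275
   start 195 -> [ 0.3644 -0.2808] 195.55 cost 2.6715 3275
B
   start -30 -> [ 0.469  -0.0046] -29.54 cost 2.3959 2201
   start 150 -> [ 0.4676 -0.0049] 152.07 cost 2.5934 2201
   start -30 -> [ 0.4695 -0.0043] -29.38 cost 2.9398 1419
   start 150 -> [ 0.4676 -0.0052] 155.66 cost 3.0788 1419
   start -30 -> [ 0.4692 -0.0048] -28.83 cost 2.6137 3620
   start 150 -> [ 0.4688 -0.0046] 152.36 cost 2.7927 3620
C
   start 25 -> [0.4347 0.1377] 25.55 cost 2.6027 2218
   start 205 -> [0.4334 0.1371] 205.46 cost 2.3986 2218
   start 25 -> [0.4325 0.1374] 24.81 cost 2.9286 1486
   start 205 -> [0.4347 0.1379] 203.48 cost 2.7205 1486
   start 25 -> [0.4345 0.1386] 24.38 cost 2.7369 3704
   start 205 -> [0.4342 0.1375] 205.47 cost 2.5348 3704
card
   start -45 -> [ 0.43   -0.1624] -43.83 cost 2.2488 2852
   start -45 -> [ 0.4307 -0.1625] -43.3 cost 2.7972 1559
   start -45 -> [ 0.4306 -0.1626] -43.27 cost 2.4445 4411
small
   start -45 -> [0.3998 0.3156] -56.78 cost 3.0822 1966
```

Run:
```python
from h import *
d=np.load("c0.npz");P0=d["P"];P=P0.reshape(-1,3);Q=d["Q"].reshape(-1,3);B=np.vstack([P,Q])
r=np.radians
g=lambda u,v:P0[int(v*.7),int(u*.7)]
for u,v in((407,245),(258,258),(563,255)): print(g(u,v))
t=g(407,245);b=g(258,258);c=g(563,255)
print("tray")
for W in(P,Q,B): fit(W,h_tray,(t[0],t[1],r(15)),.13,yaws=(0,np.pi))
print("rest")
for W in(P,Q,B): fit(W,h_rest,(c[0],c[1],r(-20)),.09,s=.02)
print("box")
for op in (0,.003,.006,.009,.012):
    print(op);[fit(W,mk_box(op),(b[0],b[1],r(12)),.12,s=.015) for W in(P,B)]
```

```text
[0.6239 0.0135 0.013 ]
[0.595  0.295  0.0723]
[ 0.5886 -0.2858  0.0617]
tray
   start 15 -> [0.622  0.0116] 11.44 cost 2.481 6382
   start 195 -> [0.621  0.0114] 191.45 cost 2.6858 6382
   start 15 -> [0.6229 0.0128] 11.74 cost 4.3904 7218
   start 195 -> [0.6235 0.0129] 191.92 cost 4.4572 7218
   start 15 -> [0.6226 0.012 ] 11.44 cost 3.5019 13600
   start 195 -> [0.6219 0.0119] 191.48 cost 3.6356 13600
rest
   start -20 -> [ 0.5863 -0.2972] -20.27 cost 3.1115 3053
   start -20 -> [ 0.5908 -0.2947] -20.12 cost 9.6796 2739
   start -20 -> [ 0.5874 -0.297 ] -19.7 cost 6.3323 5792
box
0
   start 12 -> [0.597  0.3113] 13.4 cost 3.1267 5515
   start 12 -> [0.5969 0.3113] 13.56 cost 4.2299 10721
0.003
   start 12 -> [0.5979 0.3085] 13.31 cost 3.0233 5515
   start 12 -> [0.5977 0.3084] 13.62 cost 4.0907 10721
0.006
   start 12 -> [0.5981 0.3065] 13.49 cost 2.9228 5515
   start 12 -> [0.5984 0.3064] 13.44 cost 3.9884 10721
0.009
   start 12 -> [0.5986 0.3045] 13.4 cost 2.84 5515
   start 12 -> [0.5986 0.3045] 13.66 cost 3.9283 10721
0.012
   start 12 -> [0.5991 0.3023] 13.47 cost 2.8565 5515
   start 12 -> [0.5992 0.3023] 13.42 cost 3.9501 10721
```

```bash
cat >> h.py <<'E'
from scipy.spatial.transform import Rotation as Ro
def Rdown(az,tilt=0):
    # tool x azimuth az (deg), tool z down, tilted so z leans towards tool x by tilt deg
    a=np.radians(az);x=np.array([np.cos(a),np.sin(a),0]);z=np.array([0,0,-1.]);
    t=np.radians(tilt);zz=np.cos(t)*z+np.sin(t)*x;xx=np.cos(t)*x-np.sin(t)*z
    return np.column_stack([xx,np.cross(zz,xx),zz])
def rel(p,R,start=None):
    o=bot.get_obs();R0,p0=(o["eef_rot"],o["eef_pos"]) if start is None else start
    w=Ro.from_matrix(R0.T@R).as_rotvec();d=R0.T@(np.array(p)-p0)
    print("xyz",d.round(4).tolist(),"ang",w.round(4).tolist(),"deg",np.degrees(np.linalg.norm(w)).round(1),"dist",np.linalg.norm(d).round(3))
def st():
    o=bot.get_obs();print("t",round(o["time"],2),"p",o["eef_pos"],"x-az",np.degrees(np.arctan2(o["eef_rot"][1,0],o["eef_rot"][0,0])).round(2),"z",o["eef_rot"][:,2],"F",o["wrist_force"].round(1),"w",round(o["width"],4),"q",o["joint_positions"].round(1));return o
E
python3 -c "
from h import *
rel((.4304,-.1625,.2),Rdown(-43.5))"
```

```text
xyz [0.3229, -0.2221, 0.0312] ang [-0.0006, 0.0003, 1.191] deg 68.2 dist 0.393
```

>>> apply_moves:
  series:
    - {"angular": [0, 0, 0.15], "xyz": [0.04, -0.028, 0.004], "claw": -0.6}
    - {"angular": [0, 0, 0.3], "xyz": [0.081, -0.056, 0.008], "claw": -0.6}
    - {"angular": [0, 0, 0.45], "xyz": [0.121, -0.083, 0.012], "claw": -0.6}
    - {"angular": [0, 0, 0.6], "xyz": [0.161, -0.111, 0.016], "claw": -0.6}
    - {"angular": [0, 0, 0.75], "xyz": [0.202, -0.139, 0.02], "claw": -0.6}
    - {"angular": [0, 0, 0.9], "xyz": [0.242, -0.167, 0.023], "claw": -0.6}
    - {"angular": [0, 0, 1.05], "xyz": [0.283, -0.194, 0.027], "claw": -0.6}
    - {"angular": [0, 0, 1.191], "xyz": [0.323, -0.222, 0.031], "claw": -0.6}
    - {"angular": [0, 0, 1.191], "xyz": [0.323, -0.222, 0.031], "claw": -0.6}
    - {"angular": [0, 0, 1.191], "xyz": [0.323, -0.222, 0.031], "claw": -0.6}

```text
time: 1.5
eef_pos: [0.4305, -0.163, 0.2003]
eef_rot: [[0.726, -0.687, -0.0], [-0.687, -0.726, -0.0], [0.0, 0.0, -1.0]]
wrist_force: [0.2, -1.1, -0.1]
width: 0.0683
```

Run:
```python
from h import *
st()
f,P=grab("wrist");crop(f,0,0,560,420,"w1.png")
r=np.radians
W=P.reshape(-1,3)
z=W[:,2];print("table",np.nanmedian(z[abs(z)<.008]))
p,c=fit(W[::3],h_card,(.4304,-.1625,r(-43.5)),.085)
g,Q=grab("scene");crop(g,0,0,560,420,"s3.png")
np.savez("c1.npz",P=Q,W=P)
rel((p[0],p[1],.02),Rdown(np.degrees(p[2])))
```

```text
t 1.5 p [ 0.4305 -0.163   0.2003] x-az -43.41 z [-0.0001 -0.0003 -1.    ] F [ 0.2 -1.1 -0.1] w 0.0683 q [-35.5  14.5  90.9  -0.   74.6  97.9]
table 0.0005734588096623222
   start -44 -> [ 0.4327 -0.1627] -43.48 cost 0.732 7790
xyz [0.0011, -0.0024, 0.1804] ang [0.0002, -0.0002, -0.0008] deg 0.0 dist 0.18
```

View pics/w1.png

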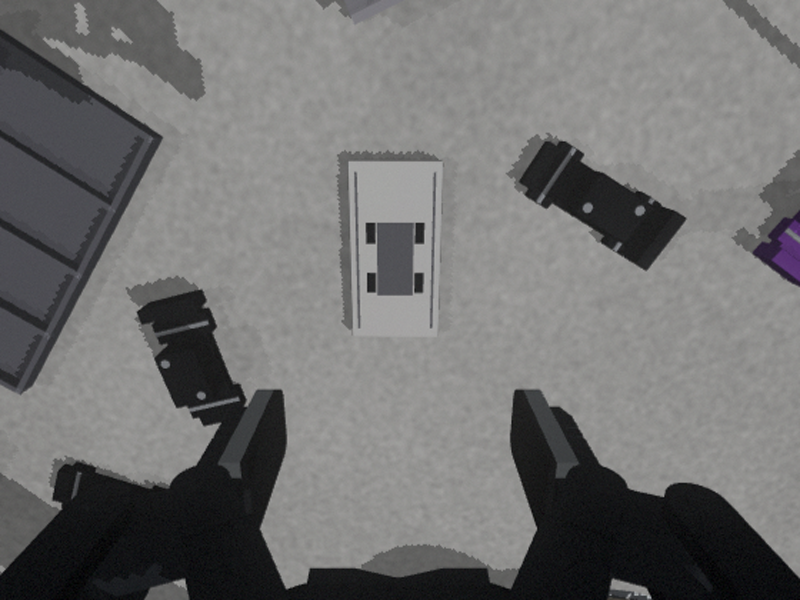

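View pics/s3.png

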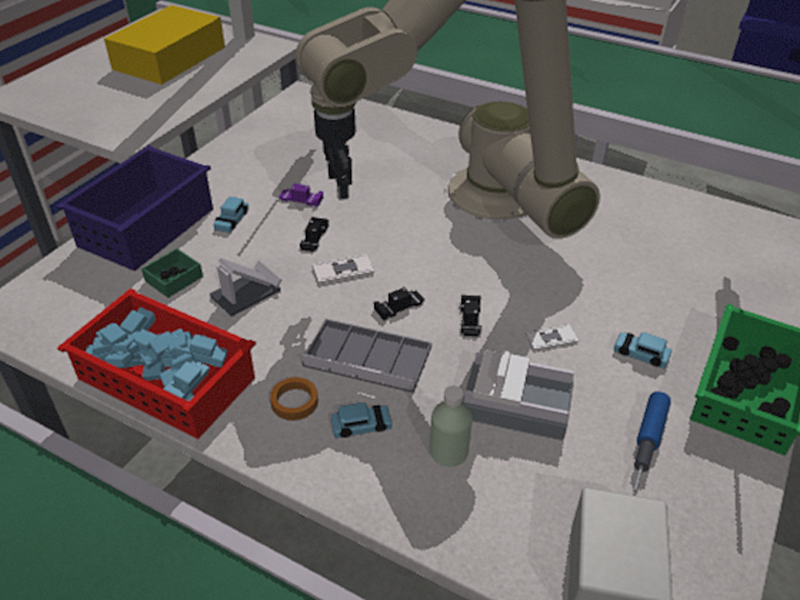

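>>> apply_moves:
  series:
    - {"angular": [0, 0, 0], "xyz": [0.001, -0.0024, 0.06], "claw": -0.6}
    - {"angular": [0, 0, 0], "xyz": [0.001, -0.0024, 0.12], "claw": -0.6}
    - {"angular": [0, 0, 0], "xyz": [0.001, -0.0024, 0.17], "claw": -0.6}
    - {"angular": [0, 0, 0], "xyz": [0.001, -0.0024, 0.18], "claw": -0.6}
    - {"angular": [0, 0, 0], "xyz": [0.001, -0.0024, 0.188], "claw": -0.6}
    - {"angular": [0, 0, 0], "xyz": [0.001, -0.0024, 0.194], "claw": -0.6}
    - {"angular": [0, 0, 0], "xyz": [0.001, -0.0024, 0.196], "claw": -0.6}
    - {"angular": [0, 0, 0], "xyz": [0.001, -0.0024, 0.197], "claw": -0.6}
    - {"angular": [0, 0, 0], "xyz": [0.001, -0.0024, 0.197], "claw": -0.6}

```text
time: 2.72
eef_pos: [0.4331, -0.1617, 0.0036]
eef_rot: [[0.725, -0.688, 0.001], [-0.688, -0.725, -0.0], [0.001, -0.0, -1.0]]
wrist_force: [0.2, -0.6, 0.6]
width: 0.0684
```

Run:
```python
from h import *
st()
f,P=grab("wrist");crop(f,0,0,560,420,"w2.png")
# finger points height
W=P[...,2]
print(np.round(P[300:420:20,150:220:15],3)[...,2]);
```

```text
t 2.73 p [ 0.4331 -0.1617  0.0036] x-az -43.49 z [ 0.0005 -0.0004 -1.    ] F [ 0.2 -0.6  0.6] w 0.0684 q [-35.2  31.7 105.1  -0.   43.2  98.3]
[[ 0.001  0.036  0.036  0.018 -0.   ]
 [ 0.042  0.047  0.041  0.021  0.   ]
 [ 0.057  0.051  0.043 -0.     0.001]
 [ 0.066  0.067  0.046  0.001  0.001]
 [ 0.077  0.078  0.079  0.001  0.   ]
 [ 0.084  0.084  0.083  0.001  0.   ]]
```

View pics/w2.png

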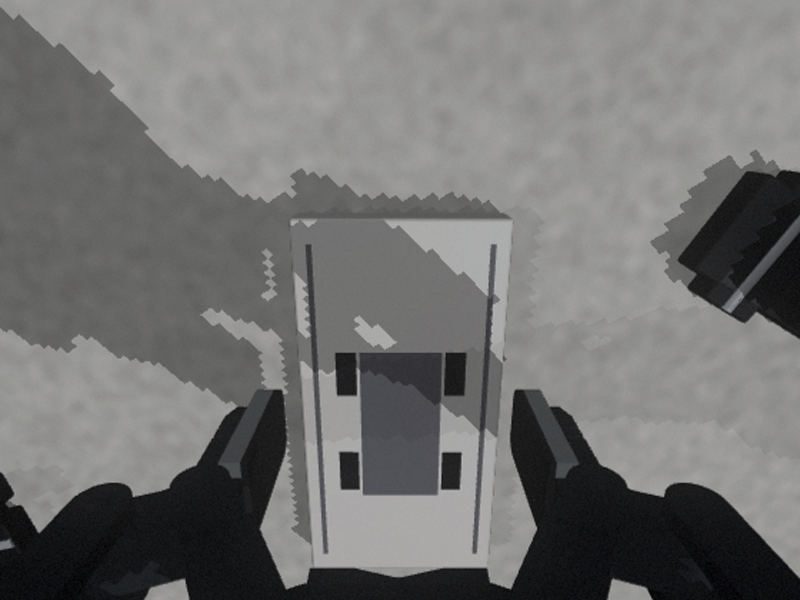

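>>> apply_moves:
  series:
    - {"angular": [0, 0, 0], "xyz": [0, 0, 0.002], "claw": -0.6}
    - {"angular": [0, 0, 0], "xyz": [0, 0, 0.003], "claw": -0.6}
    - {"angular": [0, 0, 0], "xyz": [0, 0, 0.004], "claw": -0.6}
    - {"angular": [0, 0, 0], "xyz": [0, 0, 0.004], "claw": -0.6}

```text
time: 3.28
eef_pos: [0.433, -0.1616, -0.0008]
eef_rot: [[0.725, -0.688, -0.0], [-0.688, -0.725, 0.0], [-0.0, 0.0, -1.0]]
wrist_force: [-1.4, 0.4, -1.0]
width: 0.0684
```

>>> apply_moves:
  series:
    - {"angular": [0, 0, 0], "xyz": [0, 0, 0.001], "claw": -0.6}
    - {"angular": [0, 0, 0], "xyz": [0, 0, 0.002], "claw": -0.6}
    - {"angular": [0, 0, 0], "xyz": [0, 0, 0.003], "claw": -0.6}
    - {"angular": [0, 0, 0], "xyz": [0, 0, 0.003], "claw": -0.6}

```text
time: 3.78
eef_pos: [0.433, -0.1616, -0.0038]
eef_rot: [[0.725, -0.688, -0.0], [-0.688, -0.725, 0.0], [-0.0, 0.0, -1.0]]
wrist_force: [-0.8, 0.1, -0.7]
width: 0.0681
```

>>> apply_moves:
  series:
    - {"angular": [0, 0, 0], "xyz": [0, 0, 0.001], "claw": -0.6}
    - {"angular": [0, 0, 0], "xyz": [0, 0, 0.001], "claw": 0.2}
    - {"angular": [0, 0, 0], "xyz": [0, 0, 0.001], "claw": 0.2}
    - {"angular": [0, 0, 0], "xyz": [0, 0, 0.001], "claw": 0.2}
    - {"angular": [0, 0, 0], "xyz": [0, 0, 0.001], "claw": 0.2}
  newtons: 70

```text
time: 4.4
eef_pos: [0.433, -0.1616, -0.0042]
eef_rot: [[0.725, -0.688, 0.0], [-0.688, -0.725, -0.0], [0.0, -0.0, -1.0]]
wrist_force: [-1.5, 0.9, 9.0]
width: 0.0579
```

>>> apply_moves:
  series:
    - {"angular": [0, 0, 0], "xyz": [0, 0, -0.005], "claw": 0.2}
    - {"angular": [0, 0, 0], "xyz": [0, 0, -0.02], "claw": 0.2}
    - {"angular": [0, 0, 0], "xyz": [0, 0, -0.06], "claw": 0.2}
    - {"angular": [0, 0, 0], "xyz": [0, 0, -0.12], "claw": 0.2}
    - {"angular": [0, 0, 0], "xyz": [0, 0, -0.17], "claw": 0.2}
    - {"angular": [0, 0, 0], "xyz": [0, 0, -0.17], "claw": 0.2}

```text
time: 5.15
eef_pos: [0.4341, -0.1624, 0.1686]
eef_rot: [[0.725, -0.688, 0.006], [-0.688, -0.726, -0.004], [0.007, -0.001, -1.0]]
wrist_force: [0.3, 0.7, -1.7]
width: 0.0578
```

Run:
```python
from h import *
o=st()
f,P=grab("wrist");crop(f,0,0,560,420,"w3.png")
M=(P-o["eef_pos"])@o["eef_rot"]
# card points: white, near tool
I=f["img"].astype(int)
m=(abs(M[...,2])<.03)&(abs(M[...,1])<.028)&(abs(M[...,0])<.09)
X=M[m];print(len(X))
A=np.c_[X[:,:2],np.ones(len(X))];c=np.linalg.lstsq(A,X[:,2],rcond=None)[0];r=A@c-X[:,2];k=abs(r)<.003;c=np.linalg.lstsq(A[k],X[k,2],rcond=None)[0]
print("plane z=ax+by+c",c,"x range",np.percentile(X[k,0],[0.5,99.5]),k.sum())
g,_=grab("scene");crop(g,120,0,400,200,"s4.png")
```

```text
t 5.15 p [ 0.4341 -0.1624  0.1686] x-az -43.49 z [ 0.0061 -0.0043 -1.    ] F [ 0.3  0.7 -1.7] w 0.0578 q [-35.2  16.6  93.8   0.   69.2  98.3]
34341
plane z=ax+by+c [ 0.001  -0.0012 -0.0147] x range [-0.0517  0.0603] 33910
```

View pics/w3.png

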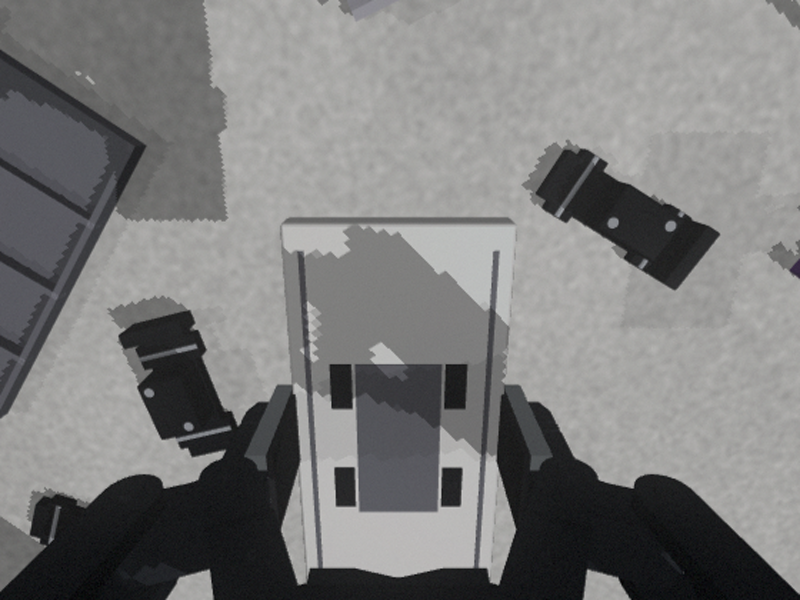

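View pics/s4.png

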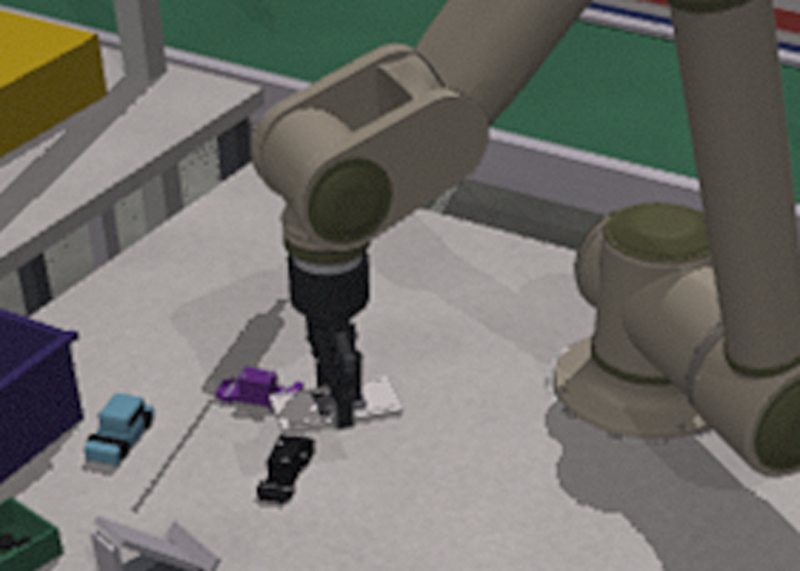

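Run:
```python
from h import *
d=np.load("c1.npz");W=d["W"].reshape(-1,3)[::2]
r=np.radians
fit(W,h_chassis,(.3644,-.2808,r(195.5)),.075,yaws=(0,np.pi))
fit(W,h_chassis,(.469,-.0047,r(-29.3)),.075,yaws=(0,np.pi))
p=np.array([.5,-.265,.2]);rel((.47,-.253,.23),Rdown(-20))
```

```text
start 196 -> [ 0.3664 -0.2808] 196.33 cost 1.0392 9974
   start 376 -> [ 0.3678 -0.2806] 376.12 cost 1.3553 9974
   start -29 -> [ 0.472  -0.0032] -29.46 cost 1.1268 6678
   start 151 -> [ 0.4717 -0.0032] 150.68 cost 1.3981 6678
xyz [0.0901, 0.0407, -0.065] ang [-0.0, 0.0003, -0.4101] deg 23.5 dist 0.118
```

Run:
```python
from h import *
rel((.495,-.263,.25),Rdown(-20))
```

```text
xyz [0.1151, 0.0308, -0.085] ang [-0.0, 0.0003, -0.4101] deg 23.5 dist 0.146
```

>>> apply_moves:
  series:
    - {"angular": [0, 0, -0.1], "xyz": [0.029, 0.008, -0.021], "claw": 0.2}
    - {"angular": [0, 0, -0.2], "xyz": [0.058, 0.015, -0.042], "claw": 0.2}
    - {"angular": [0, 0, -0.3], "xyz": [0.087, 0.023, -0.064], "claw": 0.2}
    - {"angular": [0, 0, -0.41], "xyz": [0.115, 0.031, -0.085], "claw": 0.2}
    - {"angular": [0, 0, -0.41], "xyz": [0.115, 0.031, -0.085], "claw": 0.2}
    - {"angular": [0, 0, -0.41], "xyz": [0.115, 0.031, -0.085], "claw": 0.2}

```text
time: 6.0
eef_pos: [0.4944, -0.2625, 0.2483]
eef_rot: [[0.939, -0.343, -0.003], [-0.343, -0.939, 0.003], [-0.004, -0.001, -1.0]]
wrist_force: [-0.4, 0.0, -1.3]
width: 0.0583
```

Run:
```python
from h import *
o=st()
f,P=grab("wrist");crop(f,0,0,560,420,"w4.png")
M=(P-o["eef_pos"])@o["eef_rot"]
W=P[M[...,2]>.03][::2]
p,c=fit(W,h_rest,(.589,-.297,np.radians(-20)),.085,s=.015)
# backstop plane
cs,sn=np.cos(p[2]),np.sin(p[2]);d=W[:,:2]-p[:2];a=cs*d[:,0]+sn*d[:,1];b=-sn*d[:,0]+cs*d[:,1]
m=(a>-.035)&(a<.022)&(abs(b)<.02)&(abs(W[:,2]-.063-a)<.01)
A=np.c_[a[m],b[m],np.ones(m.sum())];k=np.linalg.lstsq(A,W[m,2],rcond=None)[0];print("plane z=ka+kb+c (expect 1,0,.063)",k,m.sum())
mm=(a>-.02)&(a<.02)&(W[:,2]>.03)&(abs(b)<.04)&(abs(W[:,2]-.063-a)<.006);print("b range",np.percentile(b[mm],[1,99]))
hi=(abs(b)<.022)&(abs(W[:,2]-.063-a)<.008);print("a range slope",np.percentile(a[hi],[.5,99.5]))
lo=(abs(b)<.045)&(a<-.03)&(W[:,2]>.02)&(abs(b)>.028);print("ledge b",np.percentile(b[lo],[1,99]),lo.sum(),"a",np.percentile(a[lo],[1,99]))
np.save("rest.npy",p)
```

```text
t 6.0 p [ 0.4944 -0.2625  0.2483] x-az -20.08 z [-0.003   0.0027 -1.    ] F [-0.4  0.  -1.3] w 0.0583 q [-40.1  22.3  70.8   0.   87.2  70. ]
   start -20 -> [ 0.5892 -0.2965] -19.29 cost 1.3146 10681
plane z=ka+kb+c (expect 1,0,.063) [ 1.0018 -0.0071  0.0632] 1707
b range [-0.0245  0.0245]
a range slope [-0.0698  0.037 ]
ledge b [-0.0392  0.0398] 204 a [-0.0614 -0.0455]
```

View pics/w4.png

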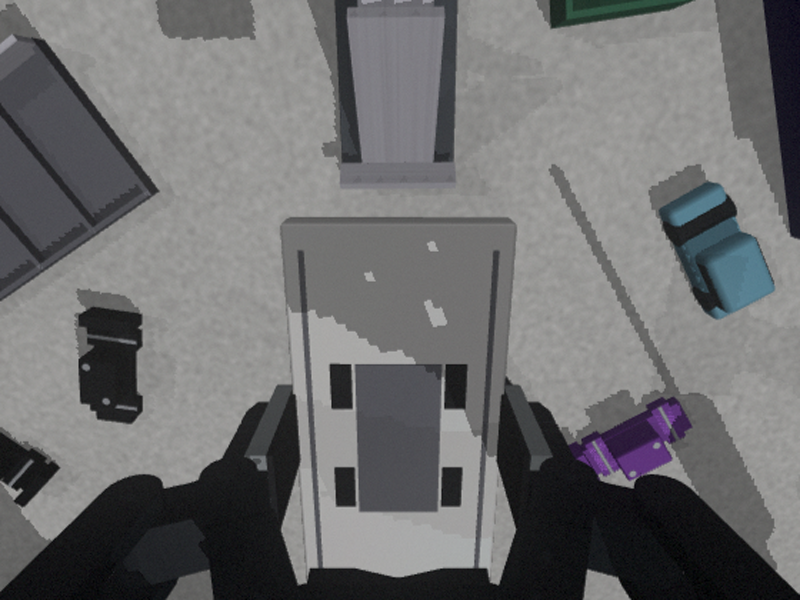

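```bash
cat > seat.py <<'E'
from h import *
az=-19.75;R=Rdown(az,45);a=np.radians(az)
Rz=np.array([[np.cos(a),-np.sin(a),0],[np.sin(a),np.cos(a),0],[0,0,1]])
seat=np.array([.5892,-.2965,0])+Rz@np.array([-.0061,0,.0640])
cc=np.array([.0003,0,-.0097])
T=lambda dx,dz: seat-R@cc+R@np.array([dx,0,dz])
E
python3 - <<'E'
from seat import *
print(seat,T(0,0))
rel(T(.006,-.08),R);rel(T(.006,-.03),R)
E
```

```text
[ 0.5835 -0.2944  0.064 ] [ 0.5897 -0.2967  0.0569]
xyz [0.0494, 0.0, 0.1307] ang [0.0008, 0.7888, -0.0055] deg 45.2 dist 0.14
xyz [0.0849, -0.0001, 0.166] ang [0.0008, 0.7888, -0.0055] deg 45.2 dist 0.186
```

>>> apply_moves:
  series:
    - {"angular": [0, 0.16, 0], "xyz": [0.01, 0, 0.01], "claw": 0.2}
    - {"angular": [0, 0.32, 0], "xyz": [0.02, 0, 0.03], "claw": 0.2}
    - {"angular": [0, 0.48, 0], "xyz": [0.03, 0, 0.06], "claw": 0.2}
    - {"angular": [0, 0.64, -0.004], "xyz": [0.04, 0, 0.09], "claw": 0.2}
    - {"angular": [0.001, 0.789, -0.005], "xyz": [0.049, 0, 0.131], "claw": 0.2}
    - {"angular": [0.001, 0.789, -0.005], "xyz": [0.049, 0, 0.131], "claw": 0.2}
    - {"angular": [0.001, 0.789, -0.005], "xyz": [0.049, 0, 0.131], "claw": 0.2}

```text
time: 6.92
eef_pos: [0.54, -0.2792, 0.118]
eef_rot: [[0.664, -0.339, 0.666], [-0.239, -0.941, -0.241], [0.708, 0.001, -0.706]]
wrist_force: [-0.5, -0.7, 0.6]
width: 0.0578
```

Run:
```python
from seat import *
o=st()
f,P=grab("wrist");crop(f,0,0,560,420,"w5.png")
M=(P-o["eef_pos"])@o["eef_rot"]
m=(abs(M[...,2])<.03)&(abs(M[...,1])<.028)&(abs(M[...,0])<.09)
X=M[m]
A=np.c_[X[:,:2],np.ones(len(X))];c=np.linalg.lstsq(A,X[:,2],rcond=None)[0];r=A@c-X[:,2];k=abs(r)<.003;c=np.linalg.lstsq(A[k],X[k,2],rcond=None)[0]
print("card plane",c,"x range",np.percentile(X[k,0],[.5,99.5]),k.sum())
rel(T(.006,-.02),R);rel(T(.006,0),R);rel(T(0,0),R)
g,_=grab("scene");crop(g,120,100,280,220,"s5.png")
```

```text
t 6.92 p [ 0.54   -0.2792  0.118 ] x-az -19.78 z [ 0.6662 -0.2408 -0.7058] F [-0.5 -0.7  0.6] w 0.0578 q [-46.5  25.2 108.5  76.9  19.   -5.7]
card plane [ 0.0011 -0.0012 -0.0141] x range [-0.0516  0.0603] 33858
xyz [0.0028, -0.0007, 0.0596] ang [0.003, 0.0006, -0.0012] deg 0.2 dist 0.06
xyz [0.0028, -0.0008, 0.0796] ang [0.003, 0.0006, -0.0012] deg 0.2 dist 0.08
xyz [-0.0032, -0.0008, 0.0796] ang [0.003, 0.0006, -0.0012] deg 0.2 dist 0.08
```

View pics/w5.png

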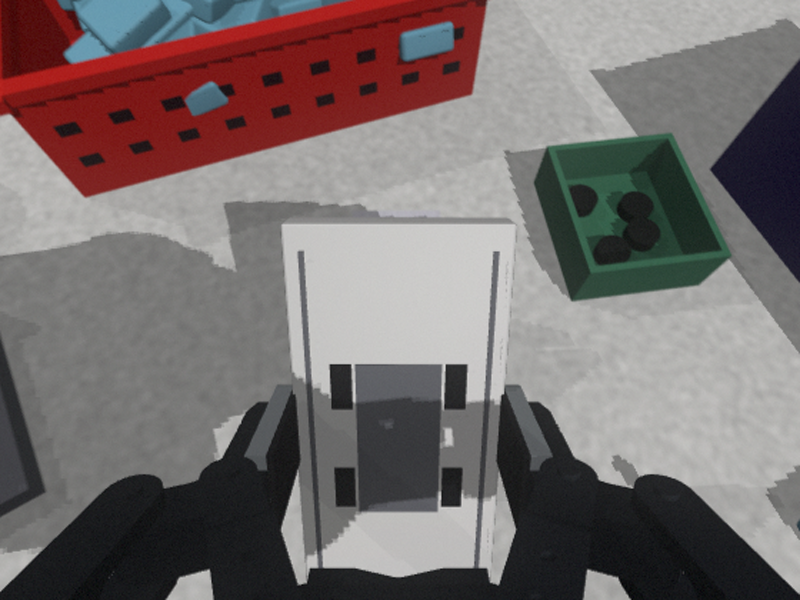

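View pics/s5.png

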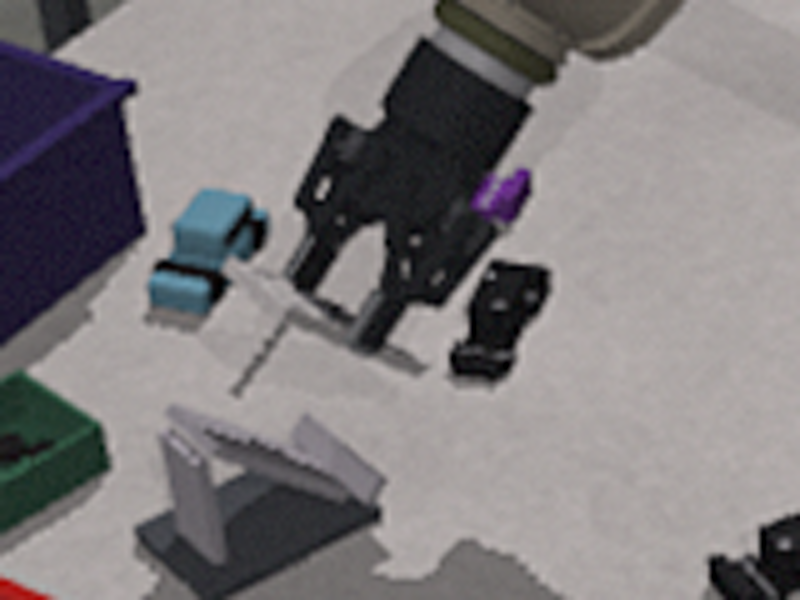

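>>> apply_moves:
  series:
    - {"angular": [0.003, 0, -0.001], "xyz": [0.003, -0.001, 0.03], "claw": 0.2}
    - {"angular": [0.003, 0, -0.001], "xyz": [0.003, -0.001, 0.06], "claw": 0.2}
    - {"angular": [0.003, 0, -0.001], "xyz": [0.003, -0.001, 0.07], "claw": 0.2}
    - {"angular": [0.003, 0, -0.001], "xyz": [0.003, -0.001, 0.074], "claw": 0.2}
    - {"angular": [0.003, 0, -0.001], "xyz": [0.003, -0.001, 0.076], "claw": 0.2}
    - {"angular": [0.003, 0, -0.001], "xyz": [0.003, -0.001, 0.076], "claw": 0.2}

```text
time: 7.78
eef_pos: [0.594, -0.298, 0.0685]
eef_rot: [[0.664, -0.335, 0.669], [-0.236, -0.942, -0.238], [0.71, -0.0, -0.704]]
wrist_force: [0.2, 0.6, -0.8]
width: 0.0582
```

Run:
```python
from seat import *
o=st(); print("F tool",o["eef_rot"].T@o["wrist_force"])
rel(T(.006,0),R);rel(T(0,0),R)
g,_=grab("scene");crop(g,120,100,280,220,"s6.png")
```

```text
t 7.78 p [ 0.594  -0.298   0.0685] x-az -19.59 z [ 0.669  -0.2375 -0.7043] F [ 0.2  0.6 -0.8] w 0.0582 q [-43.4  34.1 102.2  86.7  16.7 -13.8]
F tool [-0.5999 -0.6315  0.5088]
xyz [-0.0053, 0.0002, 0.005] ang [-0.0025, -0.004, 0.002] deg 0.3 dist 0.007
xyz [-0.0113, 0.0002, 0.0049] ang [-0.0025, -0.004, 0.002] deg 0.3 dist 0.012
```

View pics/s6.png

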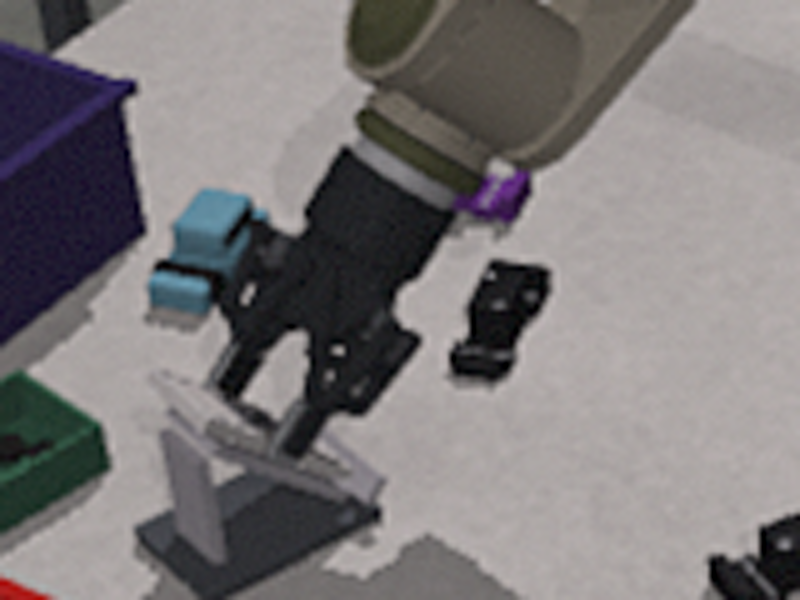

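>>> apply_moves:
  series:
    - {"angular": [0, 0, 0], "xyz": [0, 0, 0.001], "claw": 0.2}
    - {"angular": [0, 0, 0], "xyz": [0, 0, 0.002], "claw": 0.2}
    - {"angular": [0, 0, 0], "xyz": [0, 0, 0.002], "claw": 0.2}

```text
time: 8.2
eef_pos: [0.5955, -0.2986, 0.0665]
eef_rot: [[0.664, -0.335, 0.669], [-0.236, -0.942, -0.237], [0.71, -0.0, -0.705]]
wrist_force: [-0.0, -0.5, -0.9]
width: 0.0578
```

Run:
```python
from seat import *
o=st(); print("F tool",o["eef_rot"].T@o["wrist_force"])
rel(T(.006,0),R);rel(T(0,0),R)
```

```text
t 8.2 p [ 0.5955 -0.2986  0.0665] x-az -19.59 z [ 0.6687 -0.2373 -0.7046] F [-0.  -0.5 -0.9] w 0.0578 q [-43.3  34.4 102.   87.   16.6 -14. ]
F tool [-0.5199  0.5178  0.7751]
xyz [-0.0051, 0.0002, 0.0024] ang [-0.0026, -0.0035, 0.0019] deg 0.3 dist 0.006
xyz [-0.0111, 0.0002, 0.0024] ang [-0.0026, -0.0035, 0.0019] deg 0.3 dist 0.011
```

>>> apply_moves:
  series:
    - {"angular": [-0.002, -0.003, 0.002], "xyz": [-0.002, 0, 0.001], "claw": 0.2}
    - {"angular": [-0.002, -0.003, 0.002], "xyz": [-0.005, 0, 0.0015], "claw": 0.2}
    - {"angular": [-0.002, -0.003, 0.002], "xyz": [-0.007, 0, 0.002], "claw": 0.2}
    - {"angular": [-0.002, -0.003, 0.002], "xyz": [-0.007, 0, 0.002], "claw": 0.2}

```text
time: 8.7
eef_pos: [0.5927, -0.2975, 0.0611]
eef_rot: [[0.664, -0.337, 0.668], [-0.238, -0.941, -0.239], [0.709, -0.001, -0.705]]
wrist_force: [-0.9, 0.7, 5.3]
width: 0.0582
```

Run:
```python
from seat import *
o=st(); print("F tool",o["eef_rot"].T@o["wrist_force"])
rel(T(0,0),R)
```

```text
t 8.7 p [ 0.5927 -0.2975  0.0611] x-az -19.75 z [ 0.6677 -0.2388 -0.7051] F [-0.9  0.7  5.3] w 0.0582 q [-43.4  34.8 102.7  90.5  16.6 -17.7]
F tool [ 2.9582 -0.3538 -4.5173]
xyz [-0.0051, 0.0002, 0.0008] ang [-0.0009, -0.0028, -0.0] deg 0.2 dist 0.005
```

>>> apply_moves:
  series:
    - {"angular": [0, 0, 0], "xyz": [-0.0015, 0, 0], "claw": 0.2}
    - {"angular": [0, 0, 0], "xyz": [-0.003, 0, 0], "claw": 0.2}
    - {"angular": [0, 0, 0], "xyz": [-0.004, 0, 0], "claw": 0.2}
    - {"angular": [0, 0, 0], "xyz": [-0.004, 0, 0], "claw": 0.2}

```text
time: 9.2
eef_pos: [0.5899, -0.2967, 0.0582]
eef_rot: [[0.664, -0.338, 0.667], [-0.238, -0.941, -0.239], [0.709, -0.0, -0.705]]
wrist_force: [-1.4, 0.4, 5.7]
width: 0.0581
```

Run:
```python
from seat import *
o=st(); print("F tool",o["eef_rot"].T@o["wrist_force"])
rel(T(0,0),R)
```

```text
t 9.2 p [ 0.5899 -0.2967  0.0582] x-az -19.76 z [ 0.6674 -0.2391 -0.7052] F [-1.4  0.4  5.7] w 0.0581 q [-43.5  35.  103.2  92.8  16.7 -20.1]
F tool [ 2.969   0.1161 -5.0295]
xyz [-0.0011, 0.0001, 0.0008] ang [-0.0005, -0.0027, -0.0001] deg 0.2 dist 0.001
```

>>> apply_moves:
  series:
    - {"angular": [0, 0, 0], "xyz": [-0.001, 0, 0], "claw": 0.2}
    - {"angular": [0, 0, 0], "xyz": [-0.002, 0, 0], "claw": 0.2}
    - {"angular": [0, 0, 0], "xyz": [-0.0025, 0, 0], "claw": 0.2}
    - {"angular": [0, 0, 0], "xyz": [-0.0025, 0, 0], "claw": 0.2}

```text
time: 9.7
eef_pos: [0.5896, -0.2966, 0.0579]
eef_rot: [[0.662, -0.337, 0.67], [-0.237, -0.942, -0.24], [0.712, -0.0, -0.703]]
wrist_force: [5.2, 0.5, 9.4]
width: 0.0575
```

Run:
```python
from seat import *
o=st(); print("F tool",o["eef_rot"].T@o["wrist_force"])
rel(T(0,0),R)
f,P=grab("wrist");M=(P-o["eef_pos"])@o["eef_rot"]
m=(abs(M[...,2])<.03)&(abs(M[...,1])<.024)&(abs(M[...,0])<.09);X=M[m]
A=np.c_[X[:,:2],np.ones(len(X))];c=np.linalg.lstsq(A,X[:,2],rcond=None)[0];r=A@c-X[:,2];k=abs(r)<.003;c=np.linalg.lstsq(A[k],X[k,2],rcond=None)[0]
print("card plane",c,"x range",np.percentile(X[k,0],[.5,99.5]))
g,_=grab("scene");crop(g,120,100,280,220,"s7.png")
```

```text
t 9.7 p [ 0.5896 -0.2966  0.0579] x-az -19.69 z [ 0.67   -0.2395 -0.7026] F [5.2 0.5 9.4] w 0.0575 q [-43.6  35.1 103.4  94.2  16.8 -21.7]
F tool [10.0034 -2.2297 -3.3069]
xyz [-0.0006, 0.0001, 0.0008] ang [-0.001, -0.0063, 0.0008] deg 0.4 dist 0.001
card plane [ 0.0075 -0.0004 -0.0141] x range [-0.0515  0.0604]
```

View pics/s7.png

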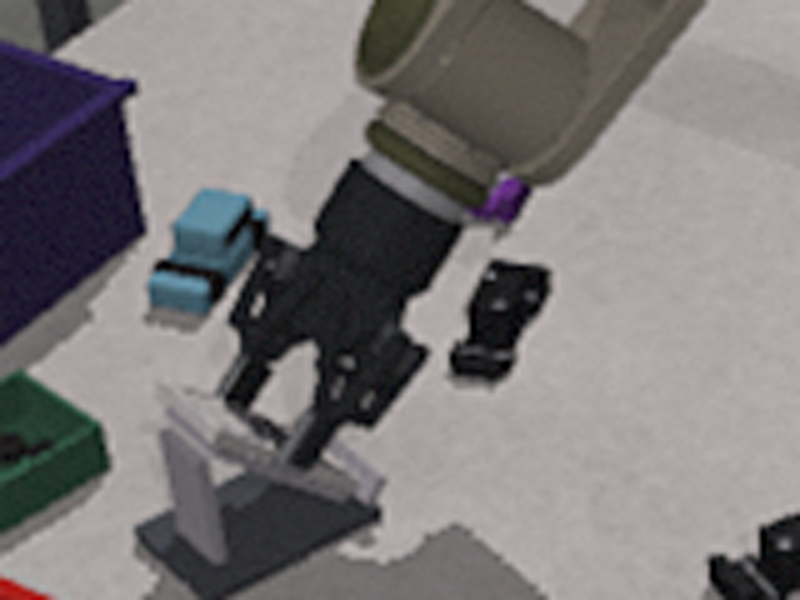

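>>> apply_moves:
  series:
    - {"angular": [0, 0, 0], "xyz": [0, 0, 0], "claw": -0.55}
    - {"angular": [0, 0, 0], "xyz": [0, 0, 0], "claw": -0.55}
    - {"angular": [0, 0, 0], "xyz": [0, 0, 0], "claw": -0.55}
    - {"angular": [0, 0, 0], "xyz": [0, 0, -0.02], "claw": -0.55}
    - {"angular": [0, 0, 0], "xyz": [0, 0, -0.06], "claw": -0.55}
    - {"angular": [0, 0, 0], "xyz": [0, 0, -0.1], "claw": -0.55}
    - {"angular": [0, 0, 0], "xyz": [0, 0, -0.1], "claw": -0.55}

```text
time: 10.68
eef_pos: [0.5205, -0.2718, 0.1277]
eef_rot: [[0.664, -0.338, 0.667], [-0.238, -0.941, -0.24], [0.709, 0.001, -0.705]]
wrist_force: [0.9, -0.9, 0.2]
width: 0.0659
```

Run:
```python
from seat import *
o=st()
f,P=grab("wrist");crop(f,0,0,560,420,"w6.png")
D=P-np.array([.5892,-.2965,0]);D=D@Rz   # rest frame
S=np.stack([(D[...,0]+.045+D[...,2]-.018)/2**.5, D[...,1], (-(D[...,0]+.045)+D[...,2]-.018)/2**.5],-1) # up slope,y,off
I=f["img"].astype(int)
m=(S[...,2]>.005)&(S[...,2]<.016)&(S[...,0]>.01)&(S[...,0]<.14)&(abs(S[...,1])<.05)
X=S[m];A=np.c_[X[:,:2],np.ones(len(X))];print("face off=",np.linalg.lstsq(A,X[:,2],rcond=None)[0],len(X))
print("up range",np.percentile(X[:,0],[.3,99.7]),"y range",np.percentile(X[:,1],[.3,99.7]),cv2.minAreaRect((X[:,:2]*1000).astype(np.float32)))
rel(np.array([.3664,-.2808,.2]),Rdown(16.2))
```

```text
t 10.68 p [ 0.5205 -0.2718  0.1277] x-az -19.73 z [ 0.6669 -0.2402 -0.7054] F [ 0.9 -0.9  0.2] w 0.0659 q [-47.8  22.6 111.   76.6  20.   -6.4]
face off= [-0.0004  0.0022  0.0102] 14039
up range [0.0104 0.1205] y range [-0.0301  0.0294] ((65.38886260986328, -0.30890655517578125), (110.83119201660156, 60.177547454833984), 0.20671287178993225)
xyz [-0.0489, 0.0604, -0.1528] ang [0.2472, -0.7606, -0.5944] deg 57.1 dist 0.171
```

View pics/w6.png

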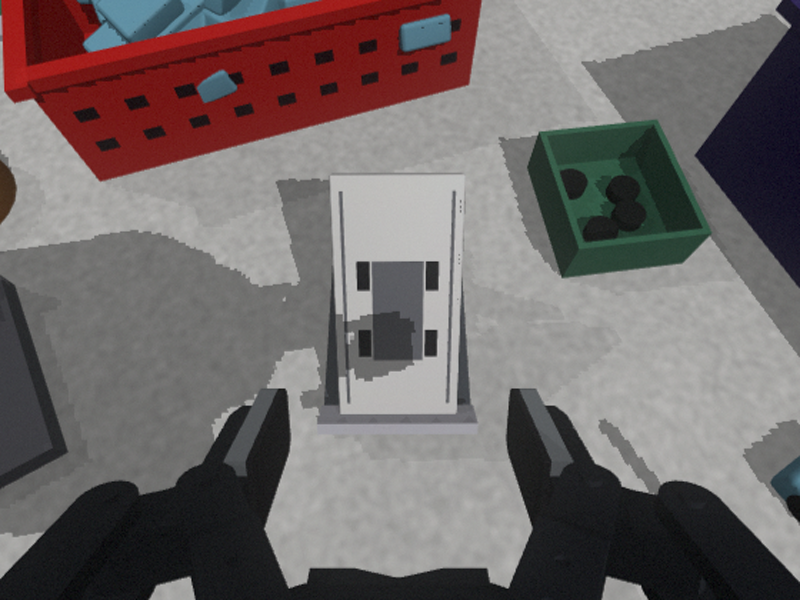

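>>> apply_moves:
  series:
    - {"angular": [0.04, -0.109, -0.085], "xyz": [-0.0, 0.005, -0.035], "claw": -0.4}
    - {"angular": [0.08, -0.217, -0.17], "xyz": [-0.005, 0.01, -0.06], "claw": -0.4}
    - {"angular": [0.106, -0.326, -0.255], "xyz": [-0.01, 0.02, -0.08], "claw": -0.4}
    - {"angular": [0.141, -0.435, -0.34], "xyz": [-0.02, 0.03, -0.1], "claw": -0.4}
    - {"angular": [0.177, -0.543, -0.425], "xyz": [-0.03, 0.04, -0.12], "claw": -0.4}
    - {"angular": [0.212, -0.652, -0.51], "xyz": [-0.04, 0.05, -0.14], "claw": -0.4}
    - {"angular": [0.247, -0.761, -0.594], "xyz": [-0.049, 0.06, -0.153], "claw": -0.4}
    - {"angular": [0.247, -0.761, -0.594], "xyz": [-0.049, 0.06, -0.153], "claw": -0.4}
    - {"angular": [0.247, -0.761, -0.594], "xyz": [-0.049, 0.06, -0.153], "claw": -0.4}

```text
time: 11.85
eef_pos: [0.3672, -0.2799, 0.1988]
eef_rot: [[0.96, 0.279, 0.001], [0.279, -0.96, 0.003], [0.001, -0.003, -1.0]]
wrist_force: [0.9, -0.4, -0.4]
width: 0.0597
```

```bash
cat >> h.py <<'E'
def look_ch(x,y,yaw,name):
    o=st();f,P=grab("wrist");crop(f,0,0,560,420,name)
    M=(P-o["eef_pos"])@o["eef_rot"];W=P[M[...,2]>.02][::2]
    return fit(W,h_chassis,(x,y,np.radians(yaw)),.075,yaws=(0,np.pi))
E
python3 - <<'E'
from h import *
p,c=look_ch(.3664,-.2808,196.3,"w7.png")
az=np.degrees(p[2])-180
rel((p[0],p[1],.07),Rdown(az));rel((p[0],p[1],.012),Rdown(az))
E
```

```text
t 11.85 p [ 0.3672 -0.2799  0.1988] x-az 16.17 z [ 0.0005  0.0028 -1.    ] F [ 0.9 -0.4 -0.4] w 0.0597 q [-52.1  14.7  90.8   0.1  74.6  21.7]
   start 196 -> [ 0.367  -0.2812] 195.17 cost 0.9732 9167
   start 376 -> [ 0.368  -0.2805] 377.09 cost 1.2697 9167
xyz [-0.0004, 0.0015, 0.1289] ang [-0.0024, -0.0008, 0.0176] deg 1.0 dist 0.129
xyz [-0.0005, 0.0017, 0.1869] ang [-0.0024, -0.0008, 0.0176] deg 1.0 dist 0.187
```

View pics/w7.png

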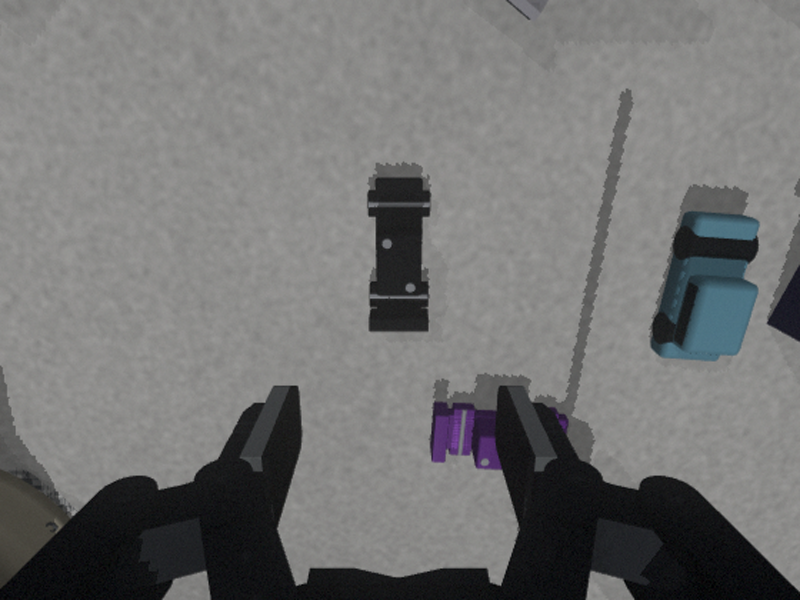

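>>> apply_moves:
  series:
    - {"angular": [-0.002, -0.001, 0.005], "xyz": [-0.0005, 0.0015, 0.05], "claw": -0.2}
    - {"angular": [-0.002, -0.001, 0.005], "xyz": [-0.0005, 0.0015, 0.1], "claw": -0.2}
    - {"angular": [-0.002, -0.001, 0.005], "xyz": [-0.0005, 0.0015, 0.15], "claw": -0.2}
    - {"angular": [-0.002, -0.001, 0.005], "xyz": [-0.0005, 0.0015, 0.175], "claw": -0.2}
    - {"angular": [-0.002, -0.001, 0.005], "xyz": [-0.0005, 0.0015, 0.186], "claw": -0.2}
    - {"angular": [-0.002, -0.001, 0.005], "xyz": [-0.0005, 0.0015, 0.186], "claw": -0.2}
    - {"angular": [-0.002, -0.001, 0.005], "xyz": [-0.0005, 0.0015, 0.186], "claw": 0.8}
    - {"angular": [-0.002, -0.001, 0.005], "xyz": [-0.0005, 0.0015, 0.186], "claw": 0.8}
    - {"angular": [-0.002, -0.001, 0.005], "xyz": [-0.0005, 0.0015, 0.186], "claw": 0.8}
    - {"angular": [-0.002, -0.001, 0.005], "xyz": [-0.0005, 0.0015, 0.186], "claw": 0.8}
  newtons: 70

```text
time: 13.15
eef_pos: [0.3667, -0.2821, 0.0149]
eef_rot: [[0.962, 0.274, -0.0], [0.274, -0.962, -0.003], [-0.001, 0.003, -1.0]]
wrist_force: [-0.4, -0.0, 5.2]
width: 0.0266
```

>>> apply_moves:
  series:
    - {"angular": [0, 0, 0], "xyz": [0, 0, -0.01], "claw": 0.8}
    - {"angular": [0, 0, 0], "xyz": [0, 0, -0.05], "claw": 0.8}
    - {"angular": [0, 0, 0], "xyz": [0, 0, -0.11], "claw": 0.8}
    - {"angular": [0, 0, 0], "xyz": [0, 0, -0.15], "claw": 0.8}
    - {"angular": [0, 0, 0], "xyz": [0, 0, -0.15], "claw": 0.8}

```text
time: 13.78
eef_pos: [0.3673, -0.2823, 0.1671]
eef_rot: [[0.962, 0.275, 0.003], [0.275, -0.962, -0.007], [0.001, 0.007, -1.0]]
wrist_force: [-0.1, -0.1, -1.3]
width: 0.0264
```

```bash
cat > held.py <<'E'
from h import *
def held(name):
    o=st();f,P=grab("wrist");crop(f,0,0,560,420,name)
    M=(P-o["eef_pos"])@o["eef_rot"]
    X=M[(abs(M[...,2])<.03)&(abs(M[...,1])<.026)&(abs(M[...,0])<.09)]
    for lo in np.arange(-.06,.06,.01):
        q=X[(X[:,0]>=lo)&(X[:,0]<lo+.01)]
        if len(q)>15: print(round(lo,3),len(q),"y",np.percentile(q[:,1],[3,97]).round(4),"z",np.percentile(q[:,2],[10,50,90]).round(4))
    print("xmax",np.percentile(X[:,0],99.7))
    return o,f,M
if __name__=="__main__":
    import sys;held(sys.argv[1])
E
python3 held.py w8.png
```

```text
t 13.78 p [ 0.3673 -0.2823  0.1671] x-az 15.93 z [ 0.0029 -0.0069 -1.    ] F [-0.1 -0.1 -1.3] w 0.0264 q [-52.2  16.7  93.9  -0.1  69.   21.9]
-0.05 1250 y [-0.0179  0.0193] z [-0.0062 -0.0056 -0.0047]
-0.04 1209 y [-0.0156  0.0172] z [-0.0051 -0.0004  0.0042]
-0.02 1084 y [-0.012   0.0136] z [-0.0203 -0.0196 -0.0189]
-0.01 1479 y [-0.0125  0.014 ] z [-0.0207 -0.0197 -0.019 ]
0.0 2382 y [-0.0249  0.0252] z [-0.0256 -0.0197 -0.0155]
0.01 2750 y [-0.018   0.0197] z [-0.0249 -0.0196 -0.0132]
0.02 3166 y [-0.0137  0.0152] z [-0.0166  0.0025  0.0048]
0.03 2018 y [-0.0178  0.0195] z [0.0034 0.0042 0.005 ]
0.04 1876 y [-0.0168  0.0184] z [0.0036 0.0044 0.0053]
0.05 436 y [-0.0129  0.0144] z [0.0041 0.0068 0.0124]
xmax 0.05088947012438249
```

View pics/w8.png

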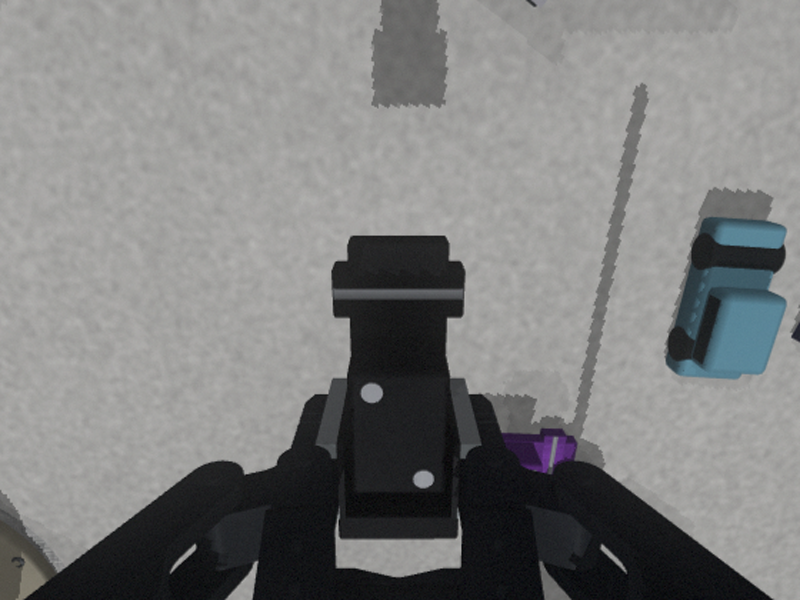

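Run:
```python
from h import *
rel((.640,-.066,.22),Rdown(191.5))
```

```text
xyz [0.322, -0.132, -0.0556] ang [-0.0008, 0.0056, -3.0643] deg 175.6 dist 0.352
```

>>> apply_moves:
  series:
    - {"angular": [0, 0, -0.18], "xyz": [0.01, -0.005, -0.03], "claw": 0.8}
    - {"angular": [0, 0, -0.36], "xyz": [0.04, -0.016, -0.055], "claw": 0.8}
    - {"angular": [0, 0, -0.54], "xyz": [0.07, -0.029, -0.055], "claw": 0.8}
    - {"angular": [0, 0, -0.72], "xyz": [0.1, -0.041, -0.055], "claw": 0.8}
    - {"angular": [0, 0, -0.9], "xyz": [0.13, -0.053, -0.055], "claw": 0.8}
    - {"angular": [0, 0, -1.08], "xyz": [0.16, -0.066, -0.055], "claw": 0.8}
    - {"angular": [0, 0, -1.26], "xyz": [0.19, -0.078, -0.055], "claw": 0.8}
    - {"angular": [0, 0, -1.44], "xyz": [0.22, -0.09, -0.055], "claw": 0.8}
    - {"angular": [0, 0, -1.62], "xyz": [0.25, -0.103, -0.055], "claw": 0.8}
    - {"angular": [0, 0, -1.8], "xyz": [0.28, -0.115, -0.055], "claw": 0.8}

```text
time: 15.08
eef_pos: [0.6045, -0.093, 0.2164]
eef_rot: [[-0.491, 0.871, -0.005], [0.871, 0.491, -0.0], [0.002, -0.004, -1.0]]
wrist_force: [-0.5, -0.4, -1.4]
width: 0.0268
```

Run:
```python
from h import *
st()
rel((.640,-.066,.20),Rdown(191.5))
```

```text
t 15.07 p [ 0.6045 -0.093   0.2164] x-az 119.4 z [-0.0045 -0.     -1.    ] F [-0.5 -0.4 -1.4] w 0.0268 q [-19.8  28.8  65.2  -0.1  86.3 -49.2]
xyz [0.0061, 0.0442, 0.0163] ang [-0.002, -0.0044, -1.2584] deg 72.1 dist 0.048
```

>>> apply_moves:
  series:
    - {"angular": [0, 0, -0.18], "xyz": [0.001, 0.006, 0.002], "claw": 0.8}
    - {"angular": [0, 0, -0.36], "xyz": [0.002, 0.013, 0.005], "claw": 0.8}
    - {"angular": [0, 0, -0.54], "xyz": [0.003, 0.019, 0.007], "claw": 0.8}
    - {"angular": [0, 0, -0.72], "xyz": [0.004, 0.025, 0.009], "claw": 0.8}
    - {"angular": [0, 0, -0.9], "xyz": [0.005, 0.031, 0.012], "claw": 0.8}
    - {"angular": [0, 0, -1.08], "xyz": [0.006, 0.038, 0.014], "claw": 0.8}
    - {"angular": [-0.002, -0.004, -1.258], "xyz": [0.006, 0.044, 0.016], "claw": 0.8}
    - {"angular": [-0.002, -0.004, -1.258], "xyz": [0.006, 0.044, 0.016], "claw": 0.8}
    - {"angular": [-0.002, -0.004, -1.258], "xyz": [0.006, 0.044, 0.016], "claw": 0.8}

```text
time: 16.2
eef_pos: [0.6394, -0.0674, 0.2012]
eef_rot: [[-0.982, -0.19, 0.001], [-0.19, 0.982, -0.001], [-0.001, -0.001, -1.0]]
wrist_force: [-0.4, -0.8, -1.0]
width: 0.0266
```

```bash
cat > tray.py <<'E'
from held import *
if __name__=="__main__":
    import sys
    o,f,M=held(sys.argv[1])
    P=M@o["eef_rot"].T+o["eef_pos"]
    W=P[(M[...,2]>.06)][::2]
    p,c=fit(W,h_tray,(.6245,.012,np.radians(11.5)),.135)
E
python3 tray.py w9.png
```

```text
t 16.2 p [ 0.6394 -0.0674  0.2012] x-az -169.07 z [ 0.0011 -0.0006 -1.    ] F [-0.4 -0.8 -1. ] w 0.0266 q [ -16.5   32.4   61.1   -0.    86.4 -117.5]
-0.05 1681 y [-0.019   0.0174] z [-0.0061 -0.0053  0.0007]
-0.04 780 y [-0.0171  0.0155] z [-0.0049 -0.      0.0044]
-0.02 1173 y [-0.0136  0.0122] z [-0.0203 -0.0196 -0.0188]
-0.01 1485 y [-0.014   0.0125] z [-0.0206 -0.0196 -0.0189]
0.0 2432 y [-0.0251  0.0249] z [-0.0258 -0.0196 -0.0154]
0.01 3353 y [-0.0193  0.0179] z [-0.0234 -0.0192 -0.0064]
0.02 2553 y [-0.0162  0.0148] z [-0.0141  0.0039  0.005 ]
0.03 2016 y [-0.0195  0.0179] z [0.0035 0.0042 0.005 ]
0.04 1925 y [-0.018   0.0165] z [0.0036 0.0044 0.0057]
0.05 262 y [-0.0144  0.0125] z [0.0049 0.0085 0.0123]
xmax 0.050254079859509575
   start 12 -> [0.6245 0.0115] 11.61 cost 1.2035 25666
```

View pics/w9.png

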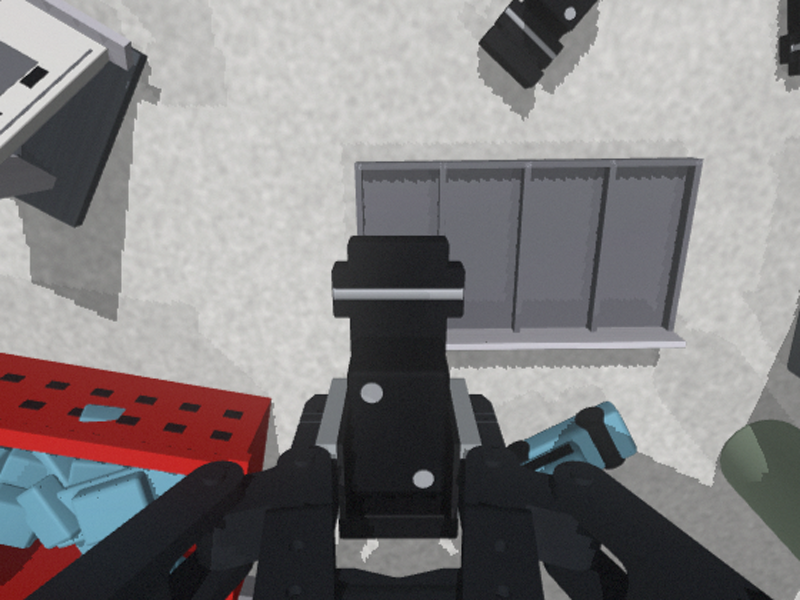

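```bash
cat >> h.py <<'E'
def slot(i,z,az,cx=.0006):
    yaw=np.radians(11.6);c=(-.0795,-.0265,.0265,.0795)[i]
    p=np.array([.6245,.0115])+np.array([[np.cos(yaw),-np.sin(yaw)],[np.sin(yaw),np.cos(yaw)]])@np.array([-.0005,c])
    R=Rdown(az);q=np.array([p[0],p[1],z])-R@np.array([cx,0,0]);rel(q,R)
E
python3 - <<'E'
from h import *
slot(0,.06,191.6);slot(0,.022,191.6)
E
```

```text
xyz [-0.0011, 0.0011, 0.1415] ang [-0.001, 0.0014, -0.0111] deg 0.6 dist 0.142
xyz [-0.001, 0.0011, 0.1795] ang [-0.001, 0.0014, -0.0111] deg 0.6 dist 0.18
```

>>> apply_moves:
  series:
    - {"angular": [-0.001, 0.001, -0.011], "xyz": [-0.001, 0.001, 0.05], "claw": 0.8}
    - {"angular": [-0.001, 0.001, -0.011], "xyz": [-0.001, 0.001, 0.1], "claw": 0.8}
    - {"angular": [-0.001, 0.001, -0.011], "xyz": [-0.001, 0.001, 0.13], "claw": 0.8}
    - {"angular": [-0.001, 0.001, -0.011], "xyz": [-0.001, 0.001, 0.15], "claw": 0.8}
    - {"angular": [-0.001, 0.001, -0.011], "xyz": [-0.001, 0.001, 0.15], "claw": 0.8}

```text
time: 16.88
eef_pos: [0.6401, -0.0663, 0.0506]
eef_rot: [[-0.979, -0.202, -0.002], [-0.202, 0.979, 0.001], [0.002, 0.001, -1.0]]
wrist_force: [0.3, -0.3, -0.1]
width: 0.0267
```

Run:
```python
from held import *
held("w10.png")
slot(0,.022,191.6)
```

```text
t 16.88 p [ 0.6401 -0.0663  0.0506] x-az -168.34 z [-0.0017  0.0007 -1.    ] F [ 0.3 -0.3 -0.1] w 0.0267 q [ -16.4   40.5   72.1    0.    67.5 -118.1]
-0.05 1702 y [-0.019   0.0174] z [-0.0061 -0.0053  0.0011]
-0.04 755 y [-0.0173  0.0155] z [-0.0047 -0.0001  0.0044]
-0.02 1170 y [-0.0136  0.0122] z [-0.0203 -0.0195 -0.0188]
-0.01 1514 y [-0.014   0.0125] z [-0.0207 -0.0196 -0.0189]
0.0 2412 y [-0.0251  0.025 ] z [-0.0257 -0.0197 -0.0152]
0.01 3293 y [-0.0194  0.0178] z [-0.0235 -0.0193 -0.0067]
0.02 2625 y [-0.0163  0.0144] z [-0.014   0.0039  0.005 ]
0.03 2027 y [-0.0194  0.0178] z [0.0034 0.0042 0.005 ]
0.04 1906 y [-0.018   0.0164] z [0.0036 0.0044 0.0055]
0.05 274 y [-0.0143  0.0128] z [0.005  0.0084 0.0124]
xmax 0.050283310202044434
xyz [0.0003, 0.0002, 0.03] ang [-0.0002, 0.0008, 0.0015] deg 0.1 dist 0.03
```

View pics/w10.png

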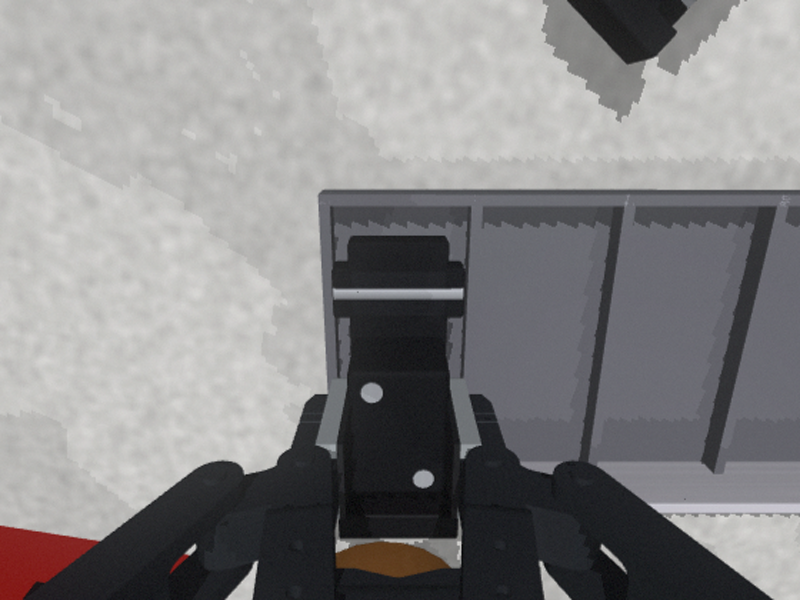

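>>> apply_moves:
  series:
    - {"angular": [0, 0, 0.001], "xyz": [0, 0, 0.015], "claw": 0.8}
    - {"angular": [0, 0, 0.001], "xyz": [0, 0, 0.026], "claw": 0.8}
    - {"angular": [0, 0, 0.001], "xyz": [0, 0, 0.03], "claw": 0.8}
    - {"angular": [0, 0, 0.001], "xyz": [0, 0, 0.031], "claw": 0.8}
    - {"angular": [0, 0, 0.001], "xyz": [0, 0, 0.031], "claw": 0.8}

```text
time: 17.55
eef_pos: [0.6412, -0.0664, 0.0212]
eef_rot: [[-0.979, -0.203, 0.002], [-0.203, 0.979, -0.0], [-0.002, -0.001, -1.0]]
wrist_force: [0.5, -0.0, -1.0]
width: 0.0265
```

>>> apply_moves:
  series:
    - {"angular": [0, 0, 0], "xyz": [0, 0, 0.001], "claw": 0.8}
    - {"angular": [0, 0, 0], "xyz": [0, 0, 0.002], "claw": 0.8}
    - {"angular": [0, 0, 0], "xyz": [0, 0, 0.002], "claw": 0.8}

```text
time: 17.92
eef_pos: [0.6412, -0.0664, 0.0199]
eef_rot: [[-0.979, -0.203, 0.002], [-0.203, 0.979, -0.0], [-0.002, -0.001, -1.0]]
wrist_force: [-2.8, 0.2, 5.2]
width: 0.0266
```

Touched down. Release to about 44 mm and go up.

>>> apply_moves:
  series:
    - {"angular": [0, 0, 0], "xyz": [0, 0, 0], "claw": 0}
    - {"angular": [0, 0, 0], "xyz": [0, 0, 0], "claw": 0}
    - {"angular": [0, 0, 0], "xyz": [0, 0, -0.005], "claw": 0}
    - {"angular": [0, 0, 0], "xyz": [0, 0, -0.05], "claw": 0}
    - {"angular": [0, 0, 0], "xyz": [0, 0, -0.11], "claw": 0}
    - {"angular": [0, 0, 0], "xyz": [0, 0, -0.17], "claw": 0}
    - {"angular": [0, 0, 0], "xyz": [0, 0, -0.18], "claw": 0}

```text
time: 18.8
eef_pos: [0.642, -0.0666, 0.2041]
eef_rot: [[-0.979, -0.203, 0.01], [-0.203, 0.979, -0.003], [-0.009, -0.005, -1.0]]
wrist_force: [0.4, -0.1, -0.1]
width: 0.0428
```

```bash
cat > ov.py <<'E'
from h import *
import sys
n=sys.argv[1]
st();g,Q=grab("scene");t,P=grab("top");crop(g,120,100,420,325,"ovs%s.png"%n);crop(t,130,130,450,370,"ovt%s.png"%n)
np.savez("ov.npz",P=P,Q=Q)
E
python3 ov.py 1
python3 - <<'E'
from h import *
o=st();f,P=grab("wrist")
W=P.reshape(-1,3);W=W[np.isfinite(W).all(1)]
W=W-[0,0,.005]
fit(W[::2],h_chassis,(.640,-.0663,np.radians(11.6)),.045,yaws=(0,np.pi))
crop(f,0,0,560,420,"w11.png")
rel((.437,.1375,.2),Rdown(205-180)); rel((.472,-.0035,.2),Rdown(-29.4));rel((.472,-.0035,.2),Rdown(-29.4+180))
E
```

```text
t 18.8 p [ 0.642  -0.0666  0.2041] x-az -168.29 z [ 0.0098 -0.0026 -0.9999] F [ 0.4 -0.1 -0.1] w 0.0428 q [ -16.4   32.4   60.8    0.    86.3 -118.1]
t 18.9 p [ 0.641  -0.0664  0.2001] x-az -168.29 z [ 0.0035 -0.0008 -1.    ] F [ 0.5 -0.2 -1.3] w 0.0428 q [ -16.4   32.6   61.1    0.    86.1 -118.1]
   start 12 -> [ 0.6413 -0.0675] 11.15 cost 2.3864 3477
   start 192 -> [ 0.6401 -0.0677] 191.62 cost 2.6415 3477
xyz [0.1579, 0.2408, -0.0018] ang [0.0006, 0.0, 2.9097] deg 166.7 dist 0.288
xyz [0.1522, 0.0956, -0.0018] ang [-0.0004, 0.0002, -2.4241] deg 138.9 dist 0.18
xyz [0.1522, 0.0956, -0.0018] ang [0.0002, 0.0003, 0.7175] deg 41.1 dist 0.18
```

View pics/ovs1.png

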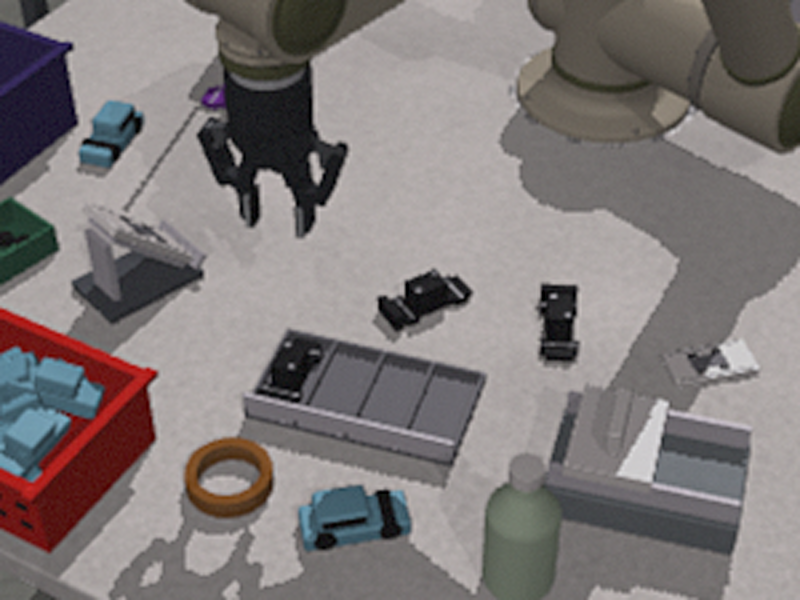

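View pics/w11.png

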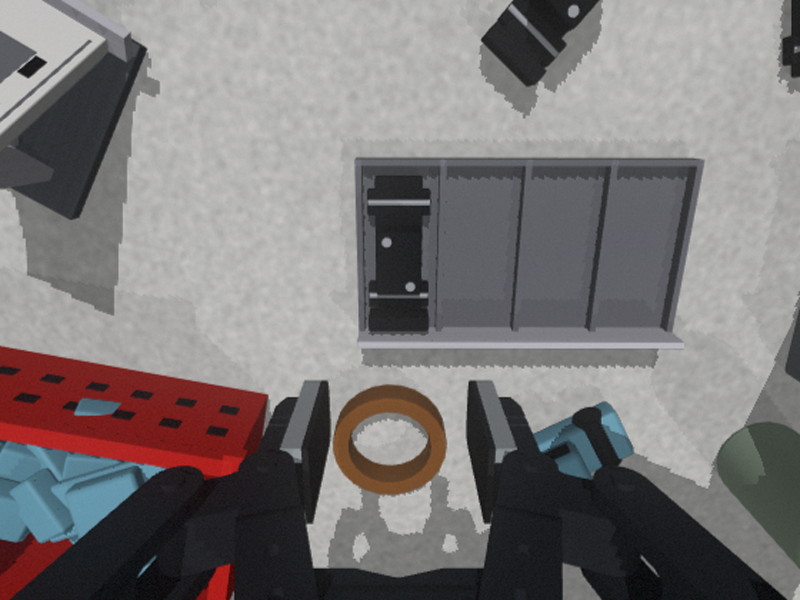

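>>> apply_moves:
  series:
    - {"angular": [0, 0, 0.15], "xyz": [0.03, 0.019, 0], "claw": -0.3}
    - {"angular": [0, 0, 0.3], "xyz": [0.06, 0.038, 0], "claw": -0.3}
    - {"angular": [0, 0, 0.45], "xyz": [0.1, 0.06, 0], "claw": -0.3}
    - {"angular": [0, 0, 0.6], "xyz": [0.13, 0.08, 0], "claw": -0.3}
    - {"angular": [0, 0, 0.718], "xyz": [0.152, 0.096, 0], "claw": -0.3}
    - {"angular": [0, 0, 0.718], "xyz": [0.152, 0.096, 0], "claw": -0.3}
    - {"angular": [0, 0, 0.718], "xyz": [0.152, 0.096, 0], "claw": -0.3}

```text
time: 19.82
eef_pos: [0.4728, -0.0034, 0.1979]
eef_rot: [[-0.872, 0.49, 0.0], [0.49, 0.872, 0.0], [-0.0, 0.0, -1.0]]
wrist_force: [0.3, 0.0, -0.3]
width: 0.0555
```

Run:
```python
from h import *
p,c=look_ch(.472,-.0035,-29.4,"w12.png")
az=np.degrees(p[2])+180
rel((p[0],p[1],.0145),Rdown(az))
```

```text
t 19.82 p [ 0.4728 -0.0034  0.1979] x-az 150.65 z [ 0.0001  0.0001 -1.    ] F [ 0.3  0.  -0.3] w 0.0555 q [-14.8  15.8  89.4   0.   74.8 -75.5]
   start -29 -> [ 0.4721 -0.0043] -28.42 cost 0.9867 9275
   start 151 -> [ 0.4708 -0.0036] 151.35 cost 1.274 9275
xyz [0.0005, -0.0011, 0.1834] ang [0.0002, 0.0002, -0.0165] deg 0.9 dist 0.183
```

View pics/w12.png

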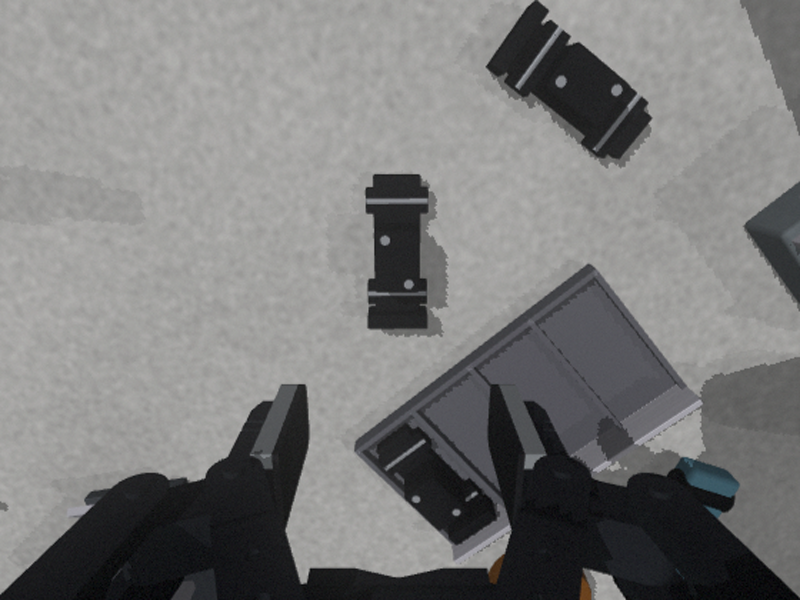

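>>> apply_moves:
  series:
    - {"angular": [0, 0, -0.01], "xyz": [0.0005, -0.001, 0.05], "claw": -0.2}
    - {"angular": [0, 0, -0.01], "xyz": [0.0005, -0.001, 0.1], "claw": -0.2}
    - {"angular": [0, 0, -0.01], "xyz": [0.0005, -0.001, 0.15], "claw": -0.2}
    - {"angular": [0, 0, -0.01], "xyz": [0.0005, -0.001, 0.175], "claw": -0.2}
    - {"angular": [0, 0, -0.01], "xyz": [0.0005, -0.001, 0.183], "claw": -0.2}
    - {"angular": [0, 0, -0.01], "xyz": [0.0005, -0.001, 0.183], "claw": -0.2}
    - {"angular": [0, 0, -0.01], "xyz": [0.0005, -0.001, 0.183], "claw": 0.8}
    - {"angular": [0, 0, -0.01], "xyz": [0.0005, -0.001, 0.183], "claw": 0.8}
    - {"angular": [0, 0, -0.01], "xyz": [0.0005, -0.001, 0.183], "claw": 0.8}
    - {"angular": [0, 0, -0.01], "xyz": [0.0005, -0.001, 0.183], "claw": 0.8}
  newtons: 70

```text
time: 21.12
eef_pos: [0.4725, -0.004, 0.0169]
eef_rot: [[-0.876, 0.482, 0.004], [0.482, 0.876, -0.001], [-0.004, 0.001, -1.0]]
wrist_force: [-1.1, -0.4, 5.0]
width: 0.0268
```

>>> apply_moves:
  series:
    - {"angular": [0, 0, 0], "xyz": [0, 0, -0.01], "claw": 0.8}
    - {"angular": [0, 0, 0], "xyz": [0, 0, -0.05], "claw": 0.8}
    - {"angular": [0, 0, 0], "xyz": [0, 0, -0.11], "claw": 0.8}
    - {"angular": [0, 0, 0], "xyz": [0, 0, -0.17], "claw": 0.8}
    - {"angular": [0, 0, 0], "xyz": [0, 0, -0.18], "claw": 0.8}
    - {"angular": [0, 0, 0], "xyz": [0, 0, -0.18], "claw": 0.8}

```text
time: 21.88
eef_pos: [0.4712, -0.0037, 0.196]
eef_rot: [[-0.876, 0.483, 0.002], [0.483, 0.876, -0.0], [-0.002, 0.001, -1.0]]
wrist_force: [-0.4, 0.9, -1.4]
width: 0.0263
```

Run:
```python
from held import *
held("w13.png")
slot(1,.2,191.6)
```

```text
t 21.88 p [ 0.4712 -0.0037  0.196 ] x-az 151.15 z [ 0.0021 -0.0004 -1.    ] F [-0.4  0.9 -1.4] w 0.0263 q [-14.9  15.7  89.9   0.   74.3 -76. ]
-0.05 1248 y [-0.0182  0.0173] z [-0.0042 -0.0034 -0.0025]
-0.04 1144 y [-0.0166  0.0158] z [-0.003   0.0018  0.0065]
-0.02 1081 y [-0.0134  0.0126] z [-0.0184 -0.0176 -0.0168]
-0.01 1502 y [-0.0135  0.0128] z [-0.0188 -0.0177 -0.017 ]
0.0 2678 y [-0.025   0.0249] z [-0.0261 -0.0178 -0.0137]
0.01 2465 y [-0.0189  0.0181] z [-0.0237 -0.0177 -0.0136]
0.02 3030 y [-0.0147  0.0142] z [-0.0142  0.0051  0.0068]
0.03 1984 y [-0.0189  0.0183] z [0.0053 0.0062 0.0069]
0.04 1827 y [-0.0179  0.0171] z [0.0055 0.0063 0.0072]
0.05 404 y [-0.0141  0.0135] z [0.0062 0.009  0.014 ]
xmax 0.05078416682441792
xyz [-0.1445, 0.0673, -0.0051] ang [0.0002, -0.0002, -0.7061] deg 40.5 dist 0.159
```

View pics/w13.png

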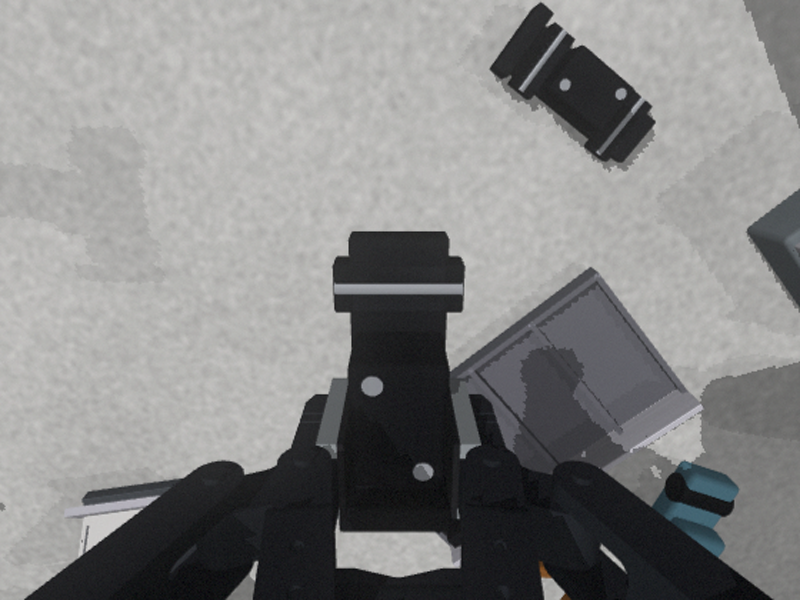

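>>> apply_moves:
  series:
    - {"angular": [0, 0, -0.14], "xyz": [-0.029, 0.013, -0.004], "claw": 0.8}
    - {"angular": [0, 0, -0.28], "xyz": [-0.058, 0.027, -0.005], "claw": 0.8}
    - {"angular": [0, 0, -0.42], "xyz": [-0.087, 0.04, -0.005], "claw": 0.8}
    - {"angular": [0, 0, -0.56], "xyz": [-0.116, 0.054, -0.005], "claw": 0.8}
    - {"angular": [0, 0, -0.706], "xyz": [-0.1445, 0.0673, -0.005], "claw": 0.8}
    - {"angular": [0, 0, -0.706], "xyz": [-0.1445, 0.0673, -0.005], "claw": 0.8}
    - {"angular": [0, 0, -0.706], "xyz": [-0.1445, 0.0673, 0.06], "claw": 0.8}
    - {"angular": [0, 0, -0.706], "xyz": [-0.1445, 0.0673, 0.12], "claw": 0.8}
    - {"angular": [0, 0, -0.706], "xyz": [-0.1445, 0.0673, 0.145], "claw": 0.8}
    - {"angular": [0, 0, -0.706], "xyz": [-0.1445, 0.0673, 0.145], "claw": 0.8}

```text
time: 23.18
eef_pos: [0.6286, -0.0142, 0.0482]
eef_rot: [[-0.98, -0.2, -0.005], [-0.2, 0.98, 0.001], [0.005, 0.002, -1.0]]
wrist_force: [0.0, -0.8, -0.2]
width: 0.0261
```

Run:
```python
from held import *
held("w14.png")
slot(1,.0225,191.6)
```

```text
t 23.18 p [ 0.6286 -0.0142  0.0482] x-az -168.48 z [-0.0052  0.0012 -1.    ] F [ 0.  -0.8 -0.2] w 0.0261 q [ -12.1   39.5   74.8    0.    65.9 -113.6]
-0.05 1067 y [-0.0189  0.0172] z [-0.0041 -0.0034 -0.0027]
-0.04 1291 y [-0.0169  0.0153] z [-0.0031  0.0016  0.0066]
-0.02 1023 y [-0.0135  0.0121] z [-0.0183 -0.0175 -0.0168]
-0.01 1494 y [-0.0139  0.0125] z [-0.0187 -0.0176 -0.0169]
0.0 2413 y [-0.0251  0.0249] z [-0.0257 -0.0177 -0.0152]
0.01 2674 y [-0.0195  0.018 ] z [-0.0247 -0.0177 -0.0128]
0.02 3049 y [-0.0148  0.0135] z [-0.0153  0.0035  0.0069]
0.03 2006 y [-0.0194  0.018 ] z [0.0054 0.0062 0.0071]
0.04 1829 y [-0.0184  0.0169] z [0.0056 0.0064 0.0073]
0.05 470 y [-0.0144  0.013 ] z [0.006  0.0081 0.0139]
xmax 0.05121339093282579
xyz [-0.0001, 0.0, 0.0278] ang [0.0006, -0.001, -0.0011] deg 0.1 dist 0.028
```

View pics/w14.png

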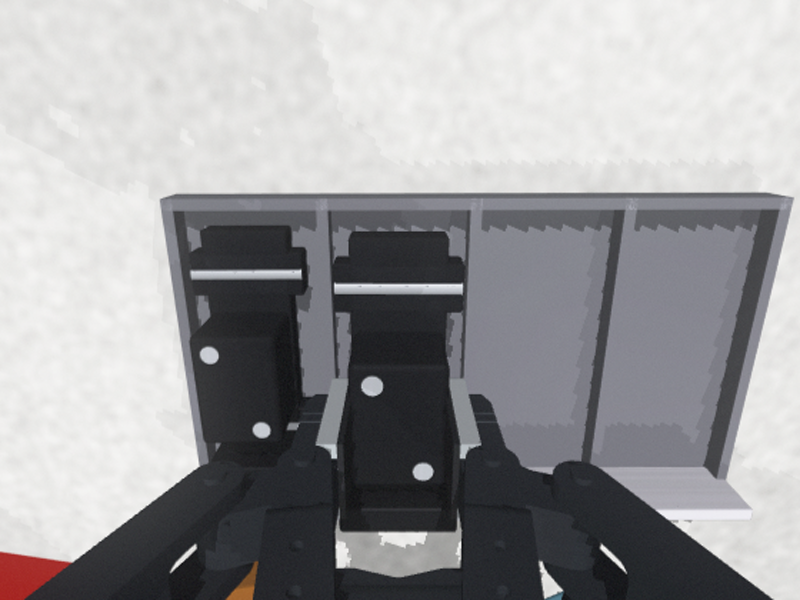

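>>> apply_moves:
  series:
    - {"angular": [0, 0, 0], "xyz": [0, 0, 0.015], "claw": 0.8}
    - {"angular": [0, 0, 0], "xyz": [0, 0, 0.023], "claw": 0.8}
    - {"angular": [0, 0, 0], "xyz": [0, 0, 0.027], "claw": 0.8}
    - {"angular": [0, 0, 0], "xyz": [0, 0, 0.029], "claw": 0.8}
    - {"angular": [0, 0, 0], "xyz": [0, 0, 0.03], "claw": 0.8}
    - {"angular": [0, 0, 0], "xyz": [0, 0, 0.03], "claw": 0.8}

```text
time: 23.98
eef_pos: [0.6308, -0.0146, 0.022]
eef_rot: [[-0.98, -0.201, 0.002], [-0.201, 0.98, -0.0], [-0.002, -0.001, -1.0]]
wrist_force: [-3.7, 0.2, 5.4]
width: 0.0266
```

>>> apply_moves:
  series:
    - {"angular": [0, 0, 0], "xyz": [0, 0, 0], "claw": 0.1}
    - {"angular": [0, 0, 0], "xyz": [0, 0, 0], "claw": 0.1}
    - {"angular": [0, 0, 0], "xyz": [0, 0, -0.005], "claw": 0.1}
    - {"angular": [0, 0, 0], "xyz": [0, 0, -0.05], "claw": 0.1}
    - {"angular": [0, 0, 0], "xyz": [0, 0, -0.11], "claw": 0.1}
    - {"angular": [0, 0, 0], "xyz": [0, 0, -0.17], "claw": 0.1}
    - {"angular": [0, 0, 0], "xyz": [0, 0, -0.18], "claw": 0.1}
    - {"angular": [0, 0, 0], "xyz": [0, 0, -0.18], "claw": 0.1}

```text
time: 24.98
eef_pos: [0.6305, -0.0146, 0.2011]
eef_rot: [[-0.98, -0.201, 0.002], [-0.201, 0.98, -0.0], [-0.002, -0.001, -1.0]]
wrist_force: [-0.3, -0.1, -0.1]
width: 0.0384
```

```bash
python3 - <<'E'
from h import *
o=st();f,P=grab("wrist");crop(f,0,0,560,420,"w15.png")
rel((.437,.1380,.2),Rdown(25))
E
python3 ov.py 2
```

```text
t 24.98 p [ 0.6305 -0.0146  0.2011] x-az -168.41 z [ 0.0019 -0.0003 -1.    ] F [-0.3 -0.1 -0.1] w 0.0384 q [ -12.1   31.2   63.5    0.    85.2 -113.7]
xyz [0.1585, 0.1882, -0.0001] ang [-0.0007, -0.0006, 2.9076] deg 166.6 dist 0.246
t 25.02 p [ 0.6301 -0.0145  0.1997] x-az -168.41 z [-0.0006  0.0002 -1.    ] F [-0.1  0.2 -0.9] w 0.0385 q [ -12.1   31.2   63.6    0.    85.2 -113.7]
```

View pics/w15.png

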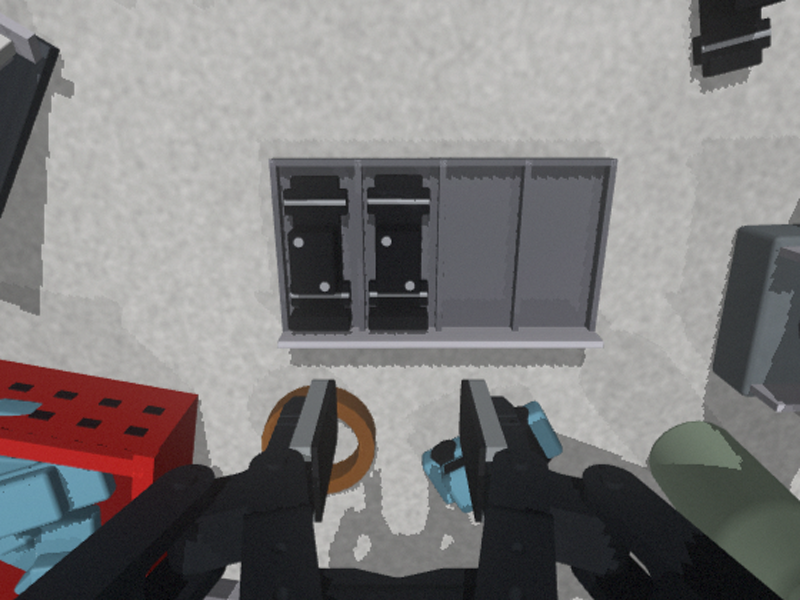

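View pics/ovs2.png

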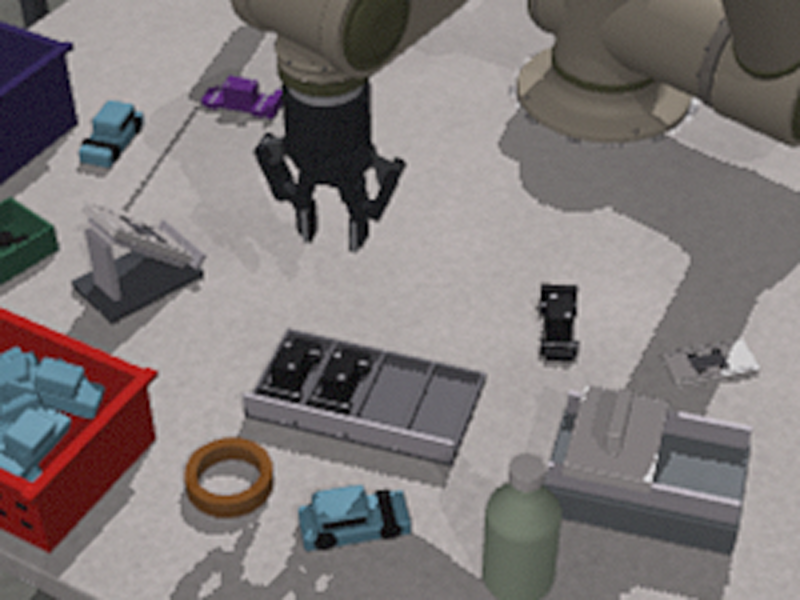

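Run:
```python
from h import *
rel((.437,.1380,.2),Rdown(205))
```

```text
xyz [0.1584, 0.1882, -0.0006] ang [0.0012, -0.0019, -0.2341] deg 13.4 dist 0.246
```

>>> apply_moves:
  series:
    - {"angular": [0, 0, -0.06], "xyz": [0.03, 0.036, 0], "claw": -0.3}
    - {"angular": [0, 0, -0.12], "xyz": [0.06, 0.071, 0], "claw": -0.3}
    - {"angular": [0, 0, -0.18], "xyz": [0.09, 0.107, 0], "claw": -0.3}
    - {"angular": [0, 0, -0.234], "xyz": [0.12, 0.143, 0], "claw": -0.3}
    - {"angular": [0, 0, -0.234], "xyz": [0.158, 0.188, 0], "claw": -0.3}
    - {"angular": [0, 0, -0.234], "xyz": [0.158, 0.188, 0], "claw": -0.3}
    - {"angular": [0, 0, -0.234], "xyz": [0.158, 0.188, 0], "claw": -0.3}

```text
time: 26.0
eef_pos: [0.4381, 0.1377, 0.2001]
eef_rot: [[-0.906, -0.423, 0.0], [-0.423, 0.906, -0.0], [-0.0, -0.001, -1.0]]
wrist_force: [0.5, -0.5, 1.4]
width: 0.0555
```

Run:
```python
from h import *
p,c=look_ch(.437,.138,205,"w16.png")
az=np.degrees(p[2])
rel((p[0],p[1],.0145),Rdown(az))
```

```text
t 26.0 p [0.4381 0.1377 0.2001] x-az -154.98 z [ 0.0004 -0.0004 -1.    ] F [ 0.5 -0.5  1.4] w 0.0555 q [   2.6   14.4   91.1   -0.    74.5 -112.4]
   start 205 -> [0.4357 0.1374] 204.86 cost 0.943 9152
   start 385 -> [0.4369 0.1377] 384.23 cost 1.2266 9152
xyz [0.0027, 0.0012, 0.1856] ang [-0.0005, 0.0003, 0.002] deg 0.1 dist 0.186
```

View pics/w16.png

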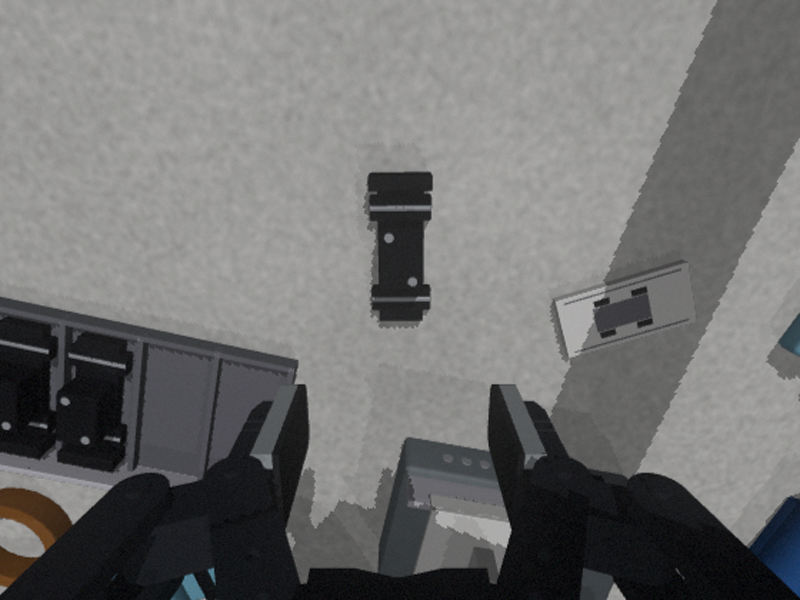

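>>> apply_moves:
  series:
    - {"angular": [0, 0, 0.002], "xyz": [0.002, 0.0012, 0.05], "claw": -0.2}
    - {"angular": [0, 0, 0.002], "xyz": [0.002, 0.0012, 0.1], "claw": -0.2}
    - {"angular": [0, 0, 0.002], "xyz": [0.002, 0.0012, 0.15], "claw": -0.2}
    - {"angular": [0, 0, 0.002], "xyz": [0.002, 0.0012, 0.175], "claw": -0.2}
    - {"angular": [0, 0, 0.002], "xyz": [0.002, 0.0012, 0.185], "claw": -0.2}
    - {"angular": [0, 0, 0.002], "xyz": [0.002, 0.0012, 0.185], "claw": -0.2}
    - {"angular": [0, 0, 0.002], "xyz": [0.002, 0.0012, 0.185], "claw": 0.8}
    - {"angular": [0, 0, 0.002], "xyz": [0.002, 0.0012, 0.185], "claw": 0.8}
    - {"angular": [0, 0, 0.002], "xyz": [0.002, 0.0012, 0.185], "claw": 0.8}
    - {"angular": [0, 0, 0.002], "xyz": [0.002, 0.0012, 0.185], "claw": 0.8}
  newtons: 70

```text
time: 27.3
eef_pos: [0.4367, 0.138, 0.0168]
eef_rot: [[-0.907, -0.421, 0.004], [-0.421, 0.907, -0.0], [-0.003, -0.002, -1.0]]
wrist_force: [-0.1, -2.1, 6.1]
width: 0.026
```

>>> apply_moves:
  series:
    - {"angular": [0, 0, 0], "xyz": [0, 0, -0.01], "claw": 0.8}
    - {"angular": [0, 0, 0], "xyz": [0, 0, -0.05], "claw": 0.8}
    - {"angular": [0, 0, 0], "xyz": [0, 0, -0.11], "claw": 0.8}
    - {"angular": [0, 0, 0], "xyz": [0, 0, -0.17], "claw": 0.8}
    - {"angular": [0, 0, 0], "xyz": [0, 0, -0.19], "claw": 0.8}
    - {"angular": [0, 0, 0], "xyz": [0, 0, -0.19], "claw": 0.8}

```text
time: 28.05
eef_pos: [0.4359, 0.1381, 0.2074]
eef_rot: [[-0.907, -0.421, 0.005], [-0.421, 0.907, 0.0], [-0.005, -0.002, -1.0]]
wrist_force: [-0.6, -0.6, -0.1]
width: 0.0267
```

Run:
```python
from held import *
held("w17.png")
slot(3,.2,11.6);slot(2,.2,11.6)
```

```text
t 28.05 p [0.4359 0.1381 0.2074] x-az -155.1 z [ 0.0053  0.     -1.    ] F [-0.6 -0.6 -0.1] w 0.0267 q [   2.7   13.6   90.8   -0.    75.3 -112.2]
-0.05 784 y [-0.0147  0.0135] z [0.0058 0.0065 0.0072]
-0.04 311 y [-0.0171  0.0154] z [0.0057 0.0064 0.0071]
-0.02 1016 y [-0.0137  0.0123] z [-0.0184 -0.0176 -0.0169]
-0.01 1487 y [-0.014   0.0124] z [-0.0188 -0.0177 -0.017 ]
0.0 2402 y [-0.0251  0.0249] z [-0.0258 -0.0178 -0.0154]
0.01 2673 y [-0.0196  0.018 ] z [-0.0249 -0.0177 -0.0129]
0.02 3350 y [-0.0183  0.0164] z [-0.0151  0.005   0.0067]
0.03 1649 y [-0.0195  0.0177] z [0.0055 0.0063 0.0071]
0.04 2063 y [-0.0196  0.0177] z [-0.0045 -0.0038 -0.0029]
0.05 1195 y [-0.0193  0.0174] z [-0.0039  0.0022  0.0125]
xmax 0.05132328696125761
xyz [-0.1355, -0.1168, 0.0062] ang [-0.0028, -0.0011, -2.9096] deg 166.7 dist 0.179
xyz [-0.1234, -0.1684, 0.0062] ang [-0.0028, -0.0011, -2.9096] deg 166.7 dist 0.209
```

View pics/w17.png

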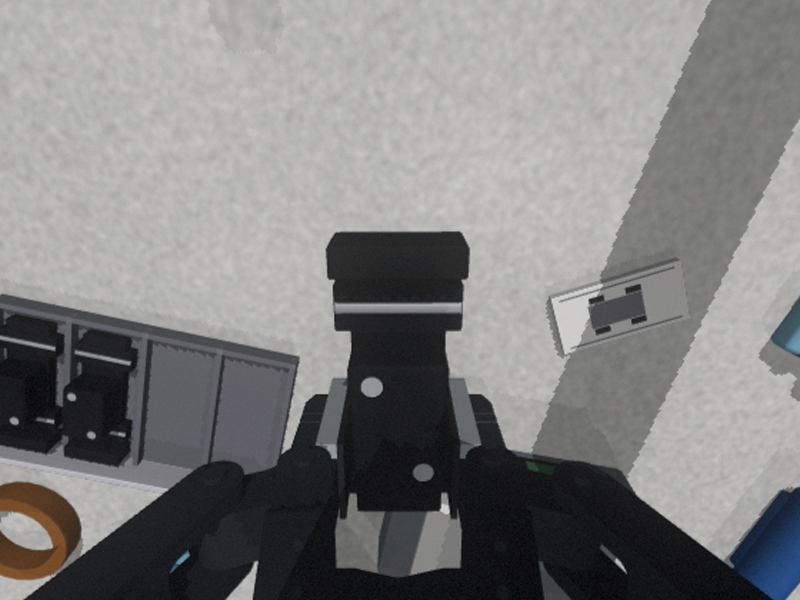

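>>> apply_moves:
  series:
    - {"angular": [0, 0, 0.18], "xyz": [-0.007, -0.006, -0.005], "claw": 0.8}
    - {"angular": [0, 0, 0.36], "xyz": [-0.014, -0.012, -0.005], "claw": 0.8}
    - {"angular": [0, 0, 0.54], "xyz": [-0.021, -0.018, -0.005], "claw": 0.8}
    - {"angular": [0, 0, 0.72], "xyz": [-0.028, -0.024, -0.005], "claw": 0.8}
    - {"angular": [0, 0, 0.9], "xyz": [-0.036, -0.031, -0.005], "claw": 0.8}
    - {"angular": [0, 0, 1.08], "xyz": [-0.043, -0.037, -0.005], "claw": 0.8}
    - {"angular": [0, 0, 1.26], "xyz": [-0.05, -0.043, -0.005], "claw": 0.8}
    - {"angular": [0, 0, 1.44], "xyz": [-0.057, -0.049, -0.005], "claw": 0.8}
    - {"angular": [0, 0, 1.62], "xyz": [-0.064, -0.055, -0.005], "claw": 0.8}
    - {"angular": [0, 0, 1.8], "xyz": [-0.071, -0.061, -0.005], "claw": 0.8}

```text
time: 29.35
eef_pos: [0.5254, 0.1125, 0.2089]
eef_rot: [[-0.198, 0.98, -0.002], [0.98, 0.198, -0.0], [0.0, -0.002, -1.0]]
wrist_force: [-0.0, -0.3, -0.5]
width: 0.0266
```

Run:
```python
from h import *
st();slot(3,.2,11.6)
```

```text
t 29.35 p [0.5254 0.1125 0.2089] x-az 101.41 z [-0.0022 -0.0001 -1.    ] F [-0.  -0.3 -0.5] w 0.0266 q [ -0.5  21.6  78.5  -0.   80.  -12. ]
xyz [-0.0391, 0.0759, 0.0087] ang [-0.002, 0.0015, 1.5675] deg 89.8 dist 0.086
```

>>> apply_moves:
  series:
    - {"angular": [0, 0, 0.18], "xyz": [-0.004, 0.008, 0.002], "claw": 0.8}
    - {"angular": [0, 0, 0.36], "xyz": [-0.009, 0.017, 0.003], "claw": 0.8}
    - {"angular": [0, 0, 0.54], "xyz": [-0.013, 0.025, 0.005], "claw": 0.8}
    - {"angular": [0, 0, 0.72], "xyz": [-0.018, 0.034, 0.006], "claw": 0.8}
    - {"angular": [0, 0, 0.9], "xyz": [-0.022, 0.043, 0.008], "claw": 0.8}
    - {"angular": [0, 0, 1.08], "xyz": [-0.027, 0.052, 0.009], "claw": 0.8}
    - {"angular": [0, 0, 1.26], "xyz": [-0.031, 0.06, 0.009], "claw": 0.8}
    - {"angular": [0, 0, 1.44], "xyz": [-0.036, 0.07, 0.009], "claw": 0.8}
    - {"angular": [0, 0, 1.567], "xyz": [-0.039, 0.076, 0.009], "claw": 0.8}
    - {"angular": [0, 0, 1.567], "xyz": [-0.039, 0.076, 0.009], "claw": 0.8}

```text
time: 30.6
eef_pos: [0.6078, 0.0898, 0.1999]
eef_rot: [[0.978, 0.208, -0.002], [0.208, -0.978, -0.0], [-0.002, -0.0, -1.0]]
wrist_force: [0.5, 0.2, -0.1]
width: 0.0263
```

>>> apply_moves:
  series:
    - {"angular": [0, 0, 0], "xyz": [0, 0, 0.06], "claw": 0.8}
    - {"angular": [0, 0, 0], "xyz": [0, 0, 0.12], "claw": 0.8}
    - {"angular": [0, 0, 0], "xyz": [0, 0, 0.15], "claw": 0.8}
    - {"angular": [0, 0, 0], "xyz": [0, 0, 0.15], "claw": 0.8}
    - {"angular": [0, 0, 0], "xyz": [0, 0, 0.15], "claw": 0.8}

```text
time: 31.22
eef_pos: [0.6088, 0.0899, 0.0531]
eef_rot: [[0.978, 0.209, 0.003], [0.209, -0.978, -0.0], [0.003, 0.001, -1.0]]
wrist_force: [0.5, 0.8, -0.5]
width: 0.0268
```

Run:
```python
from held import *
held("w18.png");slot(3,.0225,11.6)
```

```text
t 31.23 p [0.6088 0.0899 0.0531] x-az 12.05 z [ 0.0031 -0.0003 -1.    ] F [ 0.5  0.8 -0.5] w 0.0268 q [-2.6 37.9 77.4 -0.  64.5 75.4]
-0.05 727 y [-0.0131  0.0149] z [0.0058 0.0065 0.0072]
-0.04 382 y [-0.0155  0.0169] z [0.0057 0.0063 0.007 ]
-0.02 939 y [-0.0121  0.0135] z [-0.0183 -0.0176 -0.0169]
-0.01 1478 y [-0.0125  0.0139] z [-0.0189 -0.0177 -0.017 ]
0.0 2369 y [-0.0249  0.025 ] z [-0.0256 -0.0178 -0.0152]
0.01 2665 y [-0.0181  0.0196] z [-0.0252 -0.0178 -0.0133]
0.02 3325 y [-0.0164  0.0179] z [-0.0159  0.004   0.0067]
0.03 1764 y [-0.0179  0.0193] z [0.0054 0.0062 0.0071]
0.04 1953 y [-0.018   0.0192] z [-0.0045 -0.0037 -0.003 ]
0.05 2858 y [-0.023   0.0229] z [-0.0033  0.02    0.0224]
xmax 0.05941017752009698
xyz [-0.0019, 0.0004, 0.031] ang [0.0011, -0.004, 0.0075] deg 0.5 dist 0.031
```

View pics/w18.png

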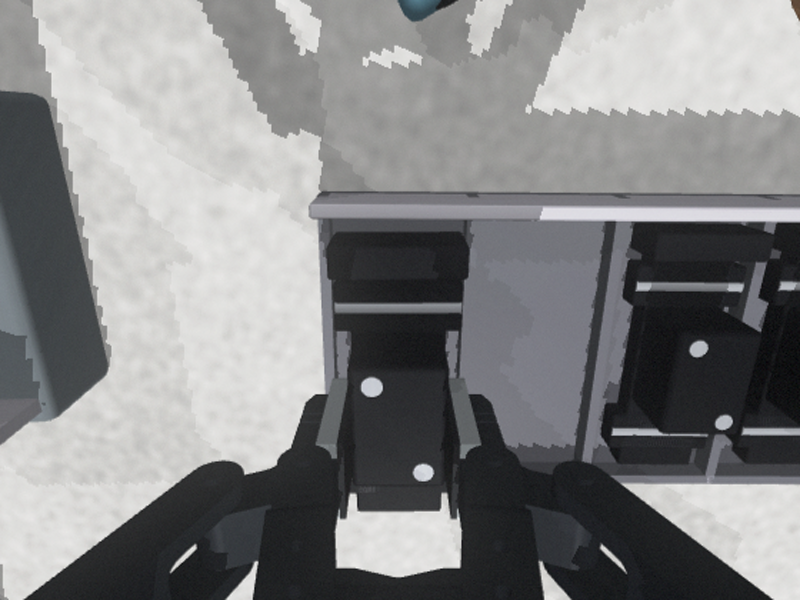

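>>> apply_moves:
  series:
    - {"angular": [0, 0, 0.007], "xyz": [-0.0025, 0.0004, 0.01], "claw": 0.8}
    - {"angular": [0, 0, 0.007], "xyz": [-0.0025, 0.0004, 0.022], "claw": 0.8}
    - {"angular": [0, 0, 0.007], "xyz": [-0.0025, 0.0004, 0.029], "claw": 0.8}
    - {"angular": [0, 0, 0.007], "xyz": [-0.0025, 0.0004, 0.031], "claw": 0.8}
    - {"angular": [0, 0, 0.007], "xyz": [-0.0025, 0.0004, 0.032], "claw": 0.8}
    - {"angular": [0, 0, 0.007], "xyz": [-0.0025, 0.0004, 0.0325], "claw": 0.8}
    - {"angular": [0, 0, 0.007], "xyz": [-0.0025, 0.0004, 0.0325], "claw": 0.8}

```text
time: 32.15
eef_pos: [0.6057, 0.0889, 0.0218]
eef_rot: [[0.98, 0.201, 0.002], [0.201, -0.98, -0.0], [0.002, 0.001, -1.0]]
wrist_force: [-10.6, -1.2, 23.4]
width: 0.0263
```

>>> apply_moves:
  series:
    - {"angular": [0, 0, 0], "xyz": [0, 0, -0.001], "claw": 0.8}
    - {"angular": [0, 0, 0], "xyz": [0, 0, -0.001], "claw": 0.1}
    - {"angular": [0, 0, 0], "xyz": [0, 0, -0.001], "claw": 0.1}
    - {"angular": [0, 0, 0], "xyz": [0, 0, -0.006], "claw": 0.1}
    - {"angular": [0, 0, 0], "xyz": [0, 0, -0.05], "claw": 0.1}
    - {"angular": [0, 0, 0], "xyz": [0, 0, -0.11], "claw": 0.1}
    - {"angular": [0, 0, 0], "xyz": [0, 0, -0.17], "claw": 0.1}
    - {"angular": [0, 0, 0], "xyz": [0, 0, -0.18], "claw": 0.1}
    - {"angular": [0, 0, 0], "xyz": [0, 0, -0.18], "claw": 0.1}

```text
time: 33.28
eef_pos: [0.6057, 0.089, 0.1994]
eef_rot: [[0.98, 0.201, 0.002], [0.201, -0.98, -0.0], [0.002, 0.001, -1.0]]
wrist_force: [-0.0, -1.2, -0.4]
width: 0.0387
```

```bash
python3 ov.py 3
python3 - <<'E'
from h import *
o=st();f,P=grab("wrist");crop(f,0,0,560,420,"w19.png")
W=P.reshape(-1,3)-[0,0,.005]
fit(W[::2],h_chassis,(.608,.089,np.radians(11.6)),.045,yaws=(0,np.pi))
E
```

```text
t 33.27 p [0.6057 0.089  0.1994] x-az 11.57 z [ 0.0017 -0.0002 -1.    ] F [-0.  -1.2 -0.4] w 0.0387 q [-2.7 29.3 67.  -0.  83.5 75.7]
t 33.38 p [0.6051 0.089  0.1975] x-az 11.57 z [-0.002 -0.    -1.   ] F [-0.8  0.1 -0.5] w 0.0384 q [-2.7 29.5 67.2 -0.  83.5 75.7]
   start 12 -> [0.6074 0.0886] 12.47 cost 2.3554 3434
   start 192 -> [0.6064 0.0883] 192.68 cost 2.6391 3434
```

View pics/ovs3.png

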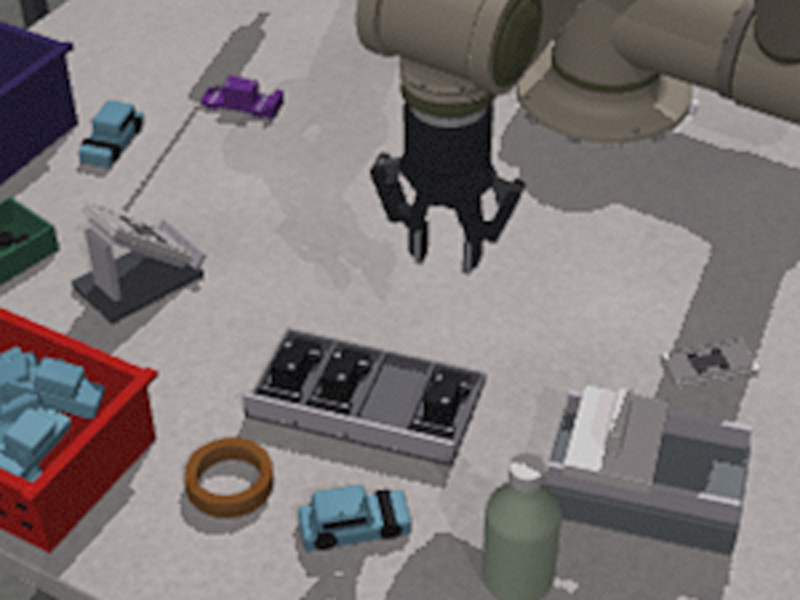

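View pics/ovt3.png

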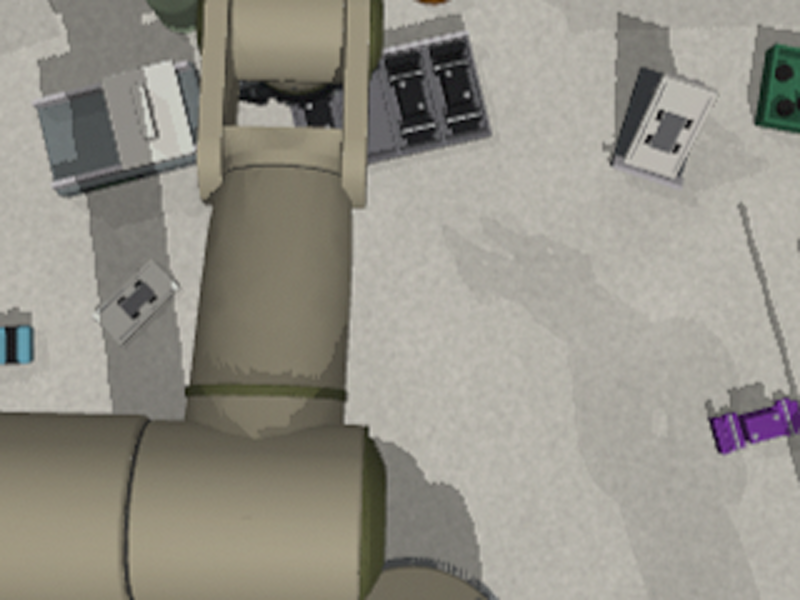

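View pics/w19.png

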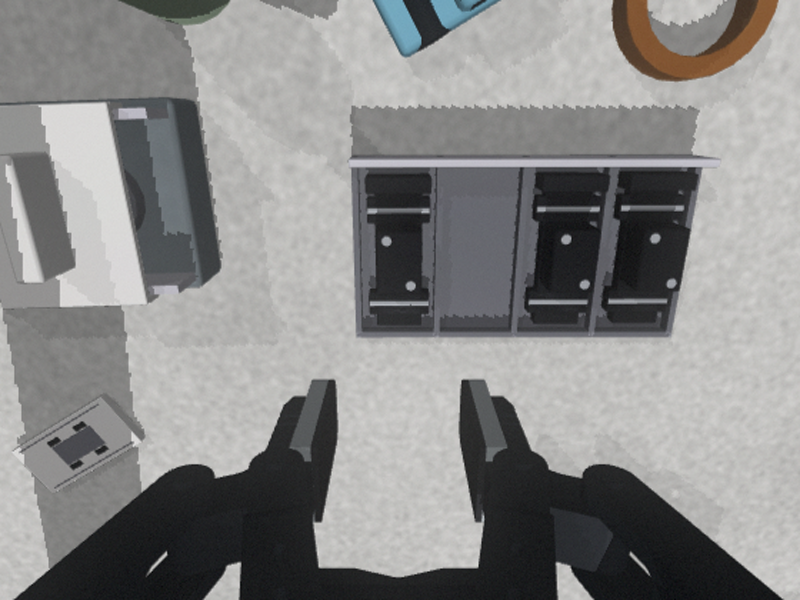

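Run:
```python
from h import *
g,Q=grab("scene");t,P=grab("top");crop(g,0,0,560,420,"s20.png");crop(t,0,0,560,420,"t20.png")
```

```text
(no output)
```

View pics/s20.png

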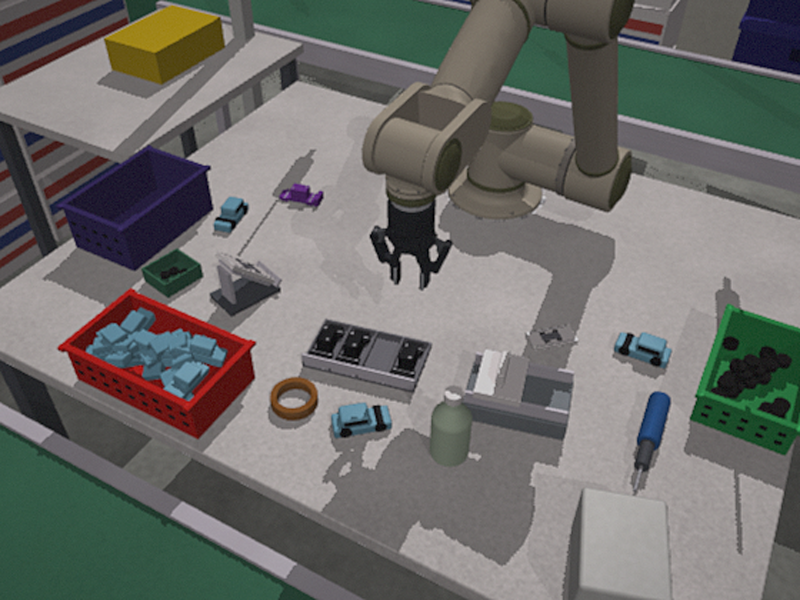

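View pics/t20.png

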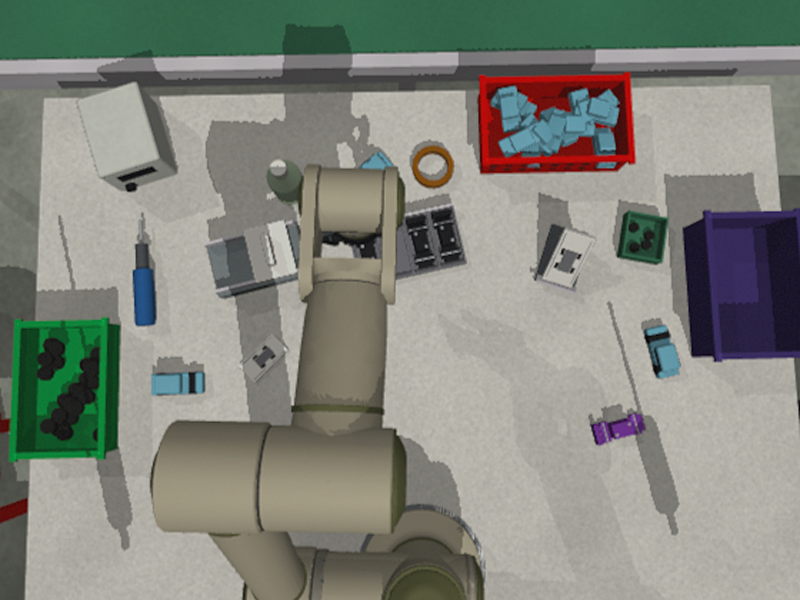

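Run:
```python
from h import *
d=np.load("c0.npz")
for k in "PQ":
    P=d[k];W=P.reshape(-1,3);m=(abs(W[:,0]-.72)<.12)&(abs(W[:,1]-.27)<.12)&(W[:,2]>.108)&(W[:,2]<.17)
    X=W[m];print(k,m.sum(),np.percentile(X,[2,50,98],axis=0))
rel((.605,.20,.23),Rdown(13.5))
```

```text
P 240 [[0.7244 0.221  0.1086]
 [0.7381 0.2379 0.1359]
 [0.7587 0.2597 0.1526]]
Q 351 [[0.734  0.2263 0.1091]
 [0.7549 0.2467 0.1289]
 [0.767  0.2631 0.1511]]
xyz [0.0218, -0.1089, -0.0322] ang [-0.0003, 0.0015, -0.0338] deg 1.9 dist 0.116
```

Run:
```python
from h import *
rel((.535,.27,.25),Rdown(13.5))
```

```text
xyz [-0.0327, -0.1915, -0.0521] ang [-0.0003, 0.0015, -0.0338] deg 1.9 dist 0.201
```

>>> apply_moves:
  series:
    - {"angular": [0, 0, -0.01], "xyz": [-0.008, -0.04, -0.03], "claw": 0.3}
    - {"angular": [0, 0, -0.02], "xyz": [-0.016, -0.08, -0.052], "claw": 0.3}
    - {"angular": [0, 0, -0.03], "xyz": [-0.024, -0.13, -0.052], "claw": 0.3}
    - {"angular": [0, 0.001, -0.034], "xyz": [-0.033, -0.1915, -0.052], "claw": 0.3}
    - {"angular": [0, 0.001, -0.034], "xyz": [-0.033, -0.1915, -0.052], "claw": 0.3}
    - {"angular": [0, 0.001, -0.034], "xyz": [-0.033, -0.1915, -0.052], "claw": 0.3}

```text
time: 34.28
eef_pos: [0.535, 0.2698, 0.2506]
eef_rot: [[0.972, 0.234, 0.001], [0.234, -0.972, -0.001], [0.001, 0.001, -1.0]]
wrist_force: [-0.1, -0.3, 0.0]
width: 0.0293
```

Run:
```python
from h import *
o=st();f,P=grab("wrist");crop(f,0,0,560,420,"w21.png")
M=(P-o["eef_pos"])@o["eef_rot"];W=P[M[...,2]>.05][::2];np.save("box.npy",W)
for op in(0.004,.007,.009,.011,.012):
    print(op);fit(W,mk_box(op),(.601,.304,np.radians(13.5)),.12,s=.015)
```

```text
t 34.27 p [0.535  0.2698 0.2506] x-az 13.54 z [ 0.0013 -0.0006 -1.    ] F [-0.1 -0.3  0. ] w 0.0293 q [15.5 26.2 64.  -0.1 89.8 91.9]
0.004
   start 14 -> [0.5995 0.3067] 13.36 cost 1.0019 19962
0.007
   start 14 -> [0.6001 0.3042] 13.34 cost 0.9314 19962
0.009
   start 14 -> [0.6002 0.3033] 13.42 cost 0.9228 19962
0.011
   start 14 -> [0.6008 0.3014] 13.48 cost 0.9257 19962
0.012
   start 14 -> [0.6007 0.3014] 13.45 cost 0.9334 19962
```

View pics/w21.png

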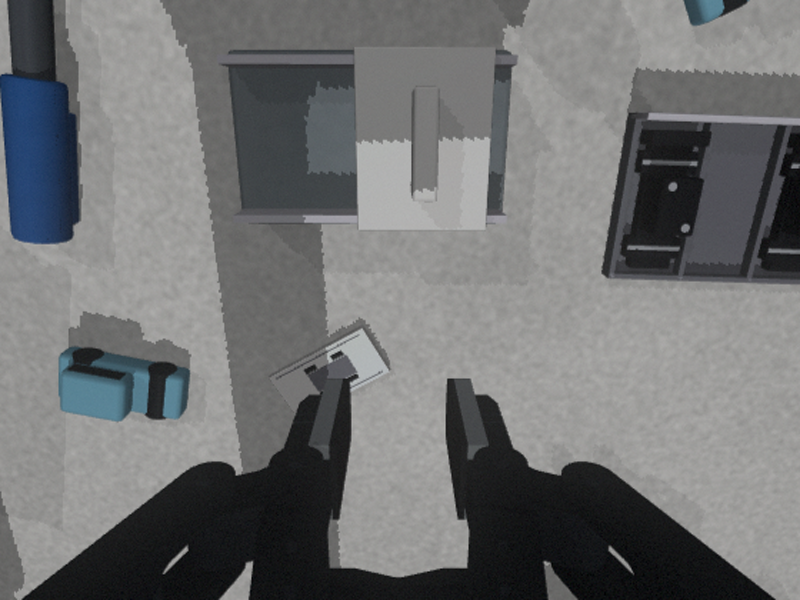

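Run:
```python
from h import *
W=np.load("box.npy");a=np.radians(13.42);R2=np.array([[np.cos(a),-np.sin(a)],[np.sin(a),np.cos(a)]])
D=(W[:,:2]-[.6003,.303])@R2
def rng(m,l):print(l,m.sum(),np.percentile(D[m],[1,50,99],axis=0).round(4).tolist(),np.median(W[m,2]).round(4))
rng((W[:,2]>.098)&(W[:,2]<.108),"rib top")
m=(W[:,2]>.071)&(W[:,2]<.079);rng(m,"cover top")
m=(W[:,2]>.036)&(W[:,2]<.044)&(abs(D[:,0])<.055)&(abs(D[:,1])<.11);rng(m,"box top")
m=(W[:,2]>.062)&(W[:,2]<.069)&(abs(D[:,1])<.12);rng(m,"rails")
m=(W[:,2]>.098)&(W[:,2]<.108);q=D[m];c=(np.percentile(q,1,axis=0)+np.percentile(q,99,axis=0))/2
p=np.array([.6003,.303])+R2@c;print("rib c",c,p)
rel((p[0],p[1],.16),Rdown(13.45));rel((p[0],p[1],.079),Rdown(13.45))
```

```text
rib top 718 [[-0.0285, -0.0396], [0.0019, -0.0327], [0.0294, -0.0259]] 0.1035
cover top 5290 [[-0.0505, -0.072], [0.0054, -0.0312], [0.0512, 0.0063]] 0.0756
box top 4918 [[-0.0439, -0.0886], [0.0037, 0.044], [0.0539, 0.0881]] 0.0405
rails 709 [[-0.0484, -0.086], [0.0445, 0.0404], [0.0491, 0.086]] 0.0664
rib c [ 0.0005 -0.0328] [0.6083 0.2712]
xyz [0.0714, 0.0151, 0.0907] ang [0.0008, -0.0012, 0.0004] deg 0.1 dist 0.116
xyz [0.0713, 0.015, 0.1717] ang [0.0008, -0.0012, 0.0004] deg 0.1 dist 0.187
```

>>> apply_moves:
  series:
    - {"angular": [0, 0, 0], "xyz": [0.035, 0.008, 0.03], "claw": 0.2}
    - {"angular": [0, 0, 0], "xyz": [0.071, 0.015, 0.08], "claw": 0.2}
    - {"angular": [0, 0, 0], "xyz": [0.071, 0.015, 0.12], "claw": 0.2}
    - {"angular": [0, 0, 0], "xyz": [0.071, 0.015, 0.15], "claw": 0.2}
    - {"angular": [0, 0, 0], "xyz": [0.071, 0.015, 0.168], "claw": 0.2}
    - {"angular": [0, 0, 0], "xyz": [0.071, 0.015, 0.168], "claw": 0.2}
    - {"angular": [0, 0, 0], "xyz": [0.071, 0.015, 0.168], "claw": 0.2}

```text
time: 35.2
eef_pos: [0.6086, 0.2713, 0.0843]
eef_rot: [[0.973, 0.233, 0.004], [0.233, -0.973, 0.0], [0.004, 0.001, -1.0]]
wrist_force: [-0.6, 0.3, 0.1]
width: 0.0341
```

Run:
```python
from h import *
o=st();f,P=grab("wrist");crop(f,0,0,560,420,"w22.png")
```

```text
t 35.2 p [0.6086 0.2713 0.0843] x-az 13.45 z [ 0.0036  0.0003 -1.    ] F [-0.6  0.3  0.1] w 0.0341 q [13.9 40.3 66.1 -0.  73.4 90.4]
```

View pics/w22.png

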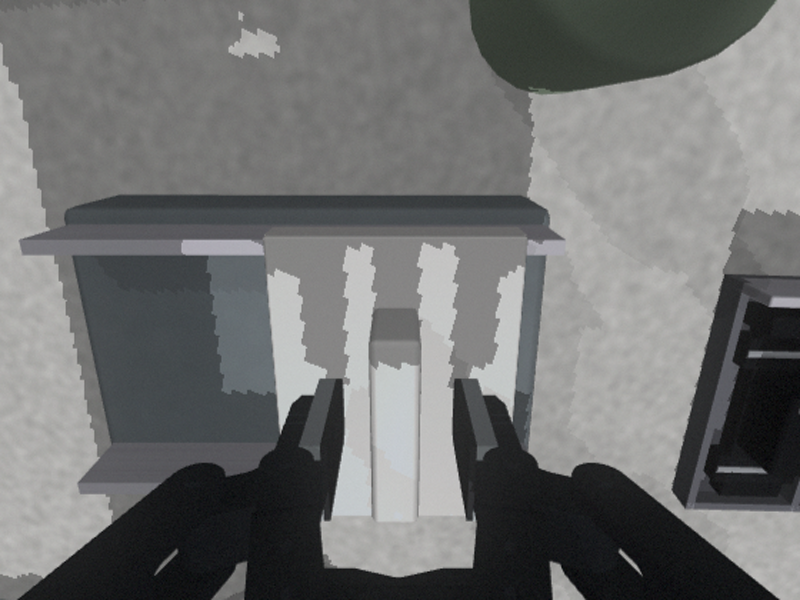

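>>> apply_moves:
  series:
    - {"angular": [0, 0, 0], "xyz": [0, 0, 0.002], "claw": 0.9}
    - {"angular": [0, 0, 0], "xyz": [0, 0, 0.002], "claw": 0.9}
    - {"angular": [0, 0, 0], "xyz": [0, 0, 0.002], "claw": 0.9}
    - {"angular": [0, 0, 0], "xyz": [0, -0.01, 0.002], "claw": 0.9}
    - {"angular": [0, 0, 0], "xyz": [0, -0.025, 0.002], "claw": 0.9}
    - {"angular": [0, 0, 0], "xyz": [0, -0.04, 0.002], "claw": 0.9}
    - {"angular": [0, 0, 0], "xyz": [0, -0.055, 0.002], "claw": 0.9}
    - {"angular": [0, 0, 0], "xyz": [0, -0.068, 0.002], "claw": 0.9}
    - {"angular": [0, 0, 0], "xyz": [0, -0.072, 0.002], "claw": 0.9}
    - {"angular": [0, 0, 0], "xyz": [0, -0.072, 0.002], "claw": 0.9}
  newtons: 60

```text
time: 36.5
eef_pos: [0.5913, 0.3428, 0.0822]
eef_rot: [[0.972, 0.234, 0.004], [0.234, -0.972, 0.001], [0.004, -0.0, -1.0]]
wrist_force: [-0.3, 1.3, 5.2]
width: 0.0127
```

```bash
cat > bx.py <<'E'
from h import *
a=np.radians(13.42);c,s=np.cos(a),np.sin(a)
def b(): 
    o=st();d=o["eef_pos"][:2]-[.6003,.303];print("tcp in box",c*d[0]+s*d[1],-s*d[0]+c*d[1],o["eef_pos"][2],"Fbox y",-s*o["wrist_force"][0]+c*o["wrist_force"][1])
if __name__=="__main__":b()
E
python3 bx.py
```

```text
t 36.5 p [0.5913 0.3428 0.0822] x-az 13.55 z [ 0.004   0.0013 -1.    ] F [-0.3  1.3  5.2] w 0.0127 q [20.2 42.  62.8 -0.  74.9 96.7]
tcp in box 0.0005029367130351646 0.04080089350053709 0.08223284851707416 Fbox y 1.3669567466632542
```

>>> apply_moves:
  series:
    - {"angular": [0, 0, 0], "xyz": [0, -0.002, 0], "claw": 0.9}
    - {"angular": [0, 0, 0], "xyz": [0, -0.003, 0], "claw": 0.9}
    - {"angular": [0, 0, 0], "xyz": [0, -0.004, 0], "claw": 0.9}
    - {"angular": [0, 0, 0], "xyz": [0, -0.004, 0], "claw": 0.9}

```text
time: 37.0
eef_pos: [0.5906, 0.3459, 0.0822]
eef_rot: [[0.972, 0.234, 0.004], [0.234, -0.972, 0.0], [0.004, 0.001, -1.0]]
wrist_force: [0.6, -1.2, 5.5]
width: 0.0127
```

```bash
python3 bx.py
```

```text
t 37.0 p [0.5906 0.3459 0.0822] x-az 13.51 z [ 0.0039  0.0003 -1.    ] F [ 0.6 -1.2  5.5] w 0.0127 q [20.5 42.1 62.6 -0.1 75.1 97. ]
tcp in box 0.0004832529381110784 0.04395736358567685 0.08219064197212529 Fbox y -1.3555754957328965
```

>>> apply_moves:
  series:
    - {"angular": [0, 0, 0], "xyz": [0, -0.001, 0], "claw": 0.9}
    - {"angular": [0, 0, 0], "xyz": [0, -0.002, 0], "claw": 0.9}
    - {"angular": [0, 0, 0], "xyz": [0, -0.003, 0], "claw": 0.9}
    - {"angular": [0, 0, 0], "xyz": [0, -0.003, 0], "claw": 0.9}

```text
time: 37.5
eef_pos: [0.5906, 0.346, 0.0822]
eef_rot: [[0.973, 0.232, 0.004], [0.233, -0.973, -0.004], [0.003, 0.005, -1.0]]
wrist_force: [1.5, -13.4, 7.7]
width: 0.0132
```

```bash
python3 bx.py
```

```text
t 37.5 p [0.5906 0.346  0.0822] x-az 13.44 z [ 0.0039 -0.0044 -1.    ] F [  1.5 -13.4   7.7] w 0.0132 q [20.6 42.2 62.5 -0.3 75.2 97.2]
tcp in box 0.0005062912421010968 0.04411770460235576 0.0822034824165729 Fbox y -13.377803736765014
```

>>> apply_moves:
  series:
    - {"angular": [0, 0, 0], "xyz": [0, 0.003, 0], "claw": 0.2}
    - {"angular": [0, 0, 0], "xyz": [0, 0.003, 0], "claw": 0.2}
    - {"angular": [0, 0, 0], "xyz": [0, 0.003, 0], "claw": 0.2}
    - {"angular": [0, 0, 0], "xyz": [0, 0.003, -0.02], "claw": 0.2}
    - {"angular": [0, 0, 0], "xyz": [0, 0.003, -0.05], "claw": 0.9}
    - {"angular": [0, 0, 0], "xyz": [0, 0.003, -0.06], "claw": 1}
    - {"angular": [0, 0, 0], "xyz": [0, 0.003, -0.06], "claw": 1}

```text
time: 38.38
eef_pos: [0.5899, 0.3461, 0.1413]
eef_rot: [[0.972, 0.234, 0.003], [0.234, -0.972, 0.0], [0.003, 0.0, -1.0]]
wrist_force: [-0.3, 0.2, -0.6]
width: 0.0002
```

Run:
```python
from bx import *
b();o=bot.get_obs();f,P=grab("wrist");crop(f,0,0,560,420,"w23.png")
R2=np.array([[c,-s],[s,c]])
W=P.reshape(-1,3);D=(W[:,:2]-[.6003,.303])@R2;M=((P-o["eef_pos"])@o["eef_rot"]).reshape(-1,3)
m=(W[:,2]>.098)&(W[:,2]<.108)&(M[:,2]>.02)&(abs(D[:,0])<.035);print("rib",m.sum(),np.percentile(D[m],[1,99],axis=0))
m=(W[:,2]>.058)&(W[:,2]<.0645)&(abs(D[:,0])<.03)&(M[:,2]>.02);print("button",m.sum(),np.percentile(D[m],[1,50,99],axis=0),np.median(W[m,2]))
rel((.6103,.2634,.12),Rdown(13.45));rel((.6103,.2634,.064),Rdown(13.45))
```

```text
t 38.38 p [0.5899 0.3461 0.1413] x-az 13.53 z [ 0.0027  0.0003 -1.    ] F [-0.3  0.2 -0.6] w 0.0002 q [20.5 39.1 58.4 -0.  82.3 97. ]
tcp in box -0.0001116498798653092 0.044329100976722026 0.1413295785826126 Fbox y 0.2808061129360279
rib 1838 [[-0.0103  0.0363]
 [ 0.0303  0.0499]]
button 1711 [[-0.0136 -0.0557]
 [ 0.0017 -0.0408]
 [ 0.0154 -0.0267]] 0.06243048775583085
xyz [0.0008, 0.0851, 0.0204] ang [0.0006, -0.001, 0.0014] deg 0.1 dist 0.087
xyz [0.0008, 0.085, 0.0764] ang [0.0006, -0.001, 0.0014] deg 0.1 dist 0.114
```

View pics/w23.png

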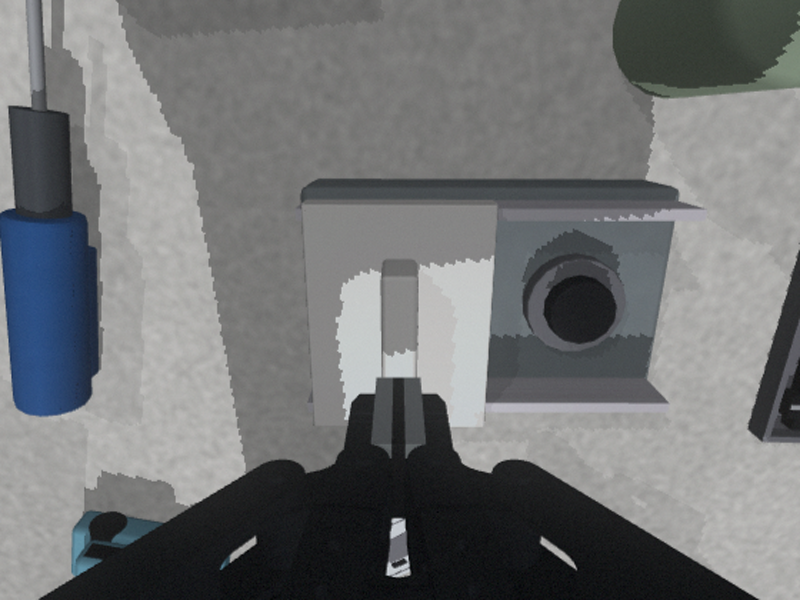

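>>> apply_moves:
  series:
    - {"angular": [0, 0, 0], "xyz": [0, 0.04, 0], "claw": 1}
    - {"angular": [0, 0, 0], "xyz": [0.001, 0.085, 0.01], "claw": 1}
    - {"angular": [0, 0, 0], "xyz": [0.001, 0.085, 0.04], "claw": 1}
    - {"angular": [0, 0, 0], "xyz": [0.001, 0.085, 0.066], "claw": 1}
    - {"angular": [0, 0, 0], "xyz": [0.001, 0.085, 0.074], "claw": 1}
    - {"angular": [0, 0, 0], "xyz": [0.001, 0.085, 0.074], "claw": 1}
    - {"angular": [0, 0, 0], "xyz": [0.001, 0.085, 0.074], "claw": 1}

```text
time: 39.3
eef_pos: [0.6114, 0.2637, 0.0684]
eef_rot: [[0.972, 0.234, 0.004], [0.234, -0.972, 0.0], [0.004, 0.001, -1.0]]
wrist_force: [-0.2, 0.6, 0.1]
width: -0.0002
```

```bash
python3 bx.py
```

```text
t 39.3 p [0.6114 0.2637 0.0684] x-az 13.53 z [ 0.0039  0.0004 -1.    ] F [-0.2  0.6  0.1] w -0.0002 q [13.2 41.2 67.1 -0.  71.4 89.7]
tcp in box 0.0016950311471949173 -0.04078956950499566 0.06837727086272181 Fbox y 0.6244057880891221
```

>>> apply_moves:
  series:
    - {"angular": [0, 0, 0], "xyz": [-0.001, 0, 0.005], "claw": 1}
    - {"angular": [0, 0, 0], "xyz": [-0.001, 0, 0.009], "claw": 1}
    - {"angular": [0, 0, 0], "xyz": [-0.001, 0, 0.012], "claw": 1}
    - {"angular": [0, 0, 0], "xyz": [-0.001, 0, 0.013], "claw": 1}
    - {"angular": [0, 0, 0], "xyz": [-0.001, 0, 0.013], "claw": 1}

```text
time: 39.92
eef_pos: [0.6102, 0.2634, 0.056]
eef_rot: [[0.972, 0.234, 0.004], [0.234, -0.972, 0.0], [0.004, 0.0, -1.0]]
wrist_force: [-1.8, -0.6, 11.6]
width: 0.0002
```

```bash
python3 bx.py
```

```text
t 39.92 p [0.6102 0.2634 0.056 ] x-az 13.53 z [ 0.0038  0.0004 -1.    ] F [-1.8 -0.6 11.6] w 0.0002 q [13.2 41.9 68.1 -0.  69.8 89.7]
tcp in box 0.0004836969637499605 -0.04079486918610991 0.05595619241661398 Fbox y -0.1619250059682255
```

>>> apply_moves:
  series:
    - {"angular": [0, 0, 0], "xyz": [0, 0, 0.001], "claw": 1}
    - {"angular": [0, 0, 0], "xyz": [0, 0, 0.001], "claw": 1}
    - {"angular": [0, 0, 0], "xyz": [0, 0, 0.001], "claw": 1}

```text
time: 40.3
eef_pos: [0.6103, 0.2634, 0.0558]
eef_rot: [[0.972, 0.234, 0.004], [0.234, -0.972, 0.0], [0.004, 0.001, -1.0]]
wrist_force: [-5.3, -1.4, 16.6]
width: 0.0002
```

>>> apply_moves:
  series:
    - {"angular": [0, 0, 0], "xyz": [0, 0, -0.02], "claw": 1}
    - {"angular": [0, 0, 0], "xyz": [0, 0, -0.06], "claw": 1}
    - {"angular": [0, 0, 0], "xyz": [0, 0, -0.085], "claw": 0.2}
    - {"angular": [0, 0, 0], "xyz": [0, -0.04, -0.085], "claw": 0.2}
    - {"angular": [0, 0, 0], "xyz": [0, -0.085, -0.085], "claw": 0.2}
    - {"angular": [0, 0, 0], "xyz": [0, -0.085, -0.085], "claw": 0.2}
    - {"angular": [0, 0, 0], "xyz": [0, -0.085, -0.085], "claw": 0.2}

```text
time: 41.18
eef_pos: [0.59, 0.3455, 0.138]
eef_rot: [[0.972, 0.234, 0.002], [0.234, -0.972, -0.001], [0.002, 0.001, -1.0]]
wrist_force: [1.1, 1.0, 0.4]
width: 0.0341
```

Run:
```python
from bx import *
b();f,P=grab("wrist");crop(f,0,0,560,420,"w24.png")
rel((.5902,.346,.082),Rdown(13.45))
```

```text
t 41.17 p [0.59   0.3455 0.138 ] x-az 13.52 z [ 0.0018 -0.0005 -1.    ] F [1.1 1.  0.4] w 0.0341 q [20.5 39.3 58.7 -0.1 82.  97. ]
tcp in box -0.00018174946678748034 0.04371320626537815 0.13795399986544699 Fbox y 0.7225404413965819
xyz [0.0001, -0.0009, 0.0561] ang [0.0008, -0.0018, 0.0005] deg 0.1 dist 0.056
```

View pics/w24.png

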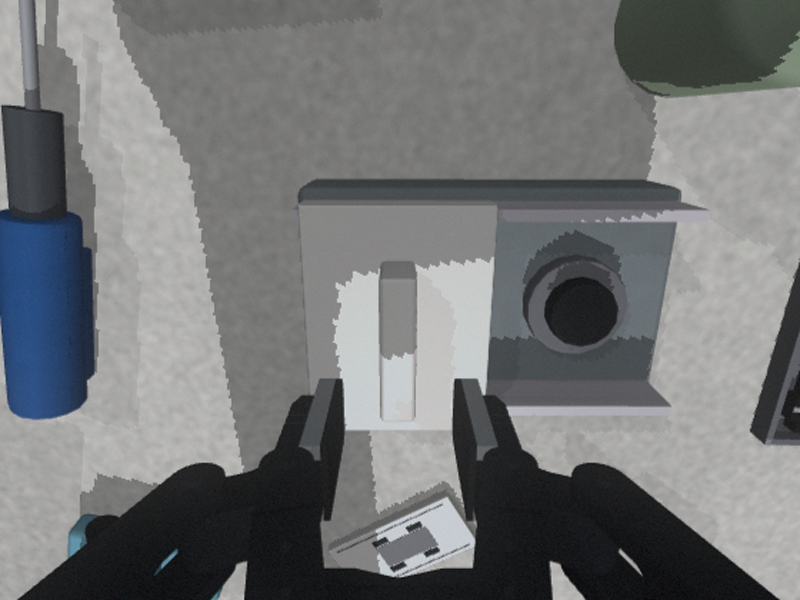

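>>> apply_moves:
  series:
    - {"angular": [0, 0, 0], "xyz": [0, -0.001, 0.04], "claw": 0.2}
    - {"angular": [0, 0, 0], "xyz": [0, -0.001, 0.055], "claw": 0.2}
    - {"angular": [0, 0, 0], "xyz": [0, -0.001, 0.055], "claw": 0.2}
    - {"angular": [0, 0, 0], "xyz": [0, -0.001, 0.055], "claw": 0.9}
    - {"angular": [0, 0, 0], "xyz": [0, -0.001, 0.055], "claw": 0.9}
    - {"angular": [0, 0, 0], "xyz": [0, -0.001, 0.055], "claw": 0.9}
  newtons: 60

```text
time: 41.98
eef_pos: [0.5908, 0.3461, 0.0851]
eef_rot: [[0.972, 0.233, 0.005], [0.233, -0.972, -0.001], [0.005, 0.002, -1.0]]
wrist_force: [1.4, -5.6, 2.6]
width: 0.0131
```

>>> apply_moves:
  series:
    - {"angular": [0, 0, 0], "xyz": [0, 0.01, 0], "claw": 0.9}
    - {"angular": [0, 0, 0], "xyz": [0, 0.025, 0], "claw": 0.9}
    - {"angular": [0, 0, 0], "xyz": [0, 0.04, 0], "claw": 0.9}
    - {"angular": [0, 0, 0], "xyz": [0, 0.055, 0], "claw": 0.9}
    - {"angular": [0, 0, 0], "xyz": [0, 0.07, 0], "claw": 0.9}
    - {"angular": [0, 0, 0], "xyz": [0, 0.08, 0], "claw": 0.9}
    - {"angular": [0, 0, 0], "xyz": [0, 0.084, 0], "claw": 0.9}
    - {"angular": [0, 0, 0], "xyz": [0, 0.084, 0], "claw": 0.9}

```text
time: 42.98
eef_pos: [0.6104, 0.2641, 0.085]
eef_rot: [[0.972, 0.233, 0.005], [0.233, -0.972, 0.0], [0.005, 0.001, -1.0]]
wrist_force: [-1.3, -1.3, 7.8]
width: 0.0126
```

```bash
python3 bx.py
```

```text
t 42.98 p [0.6104 0.2641 0.085 ] x-az 13.47 z [ 0.0049  0.0003 -1.    ] F [-1.3 -1.3  7.8] w 0.0126 q [13.2 40.1 66.3 -0.1 73.3 89.8]
tcp in box 0.0007976442397054657 -0.040170143018482304 0.08503529088945422 Fbox y -0.9529648688233414
```

>>> apply_moves:
  series:
    - {"angular": [0, 0, 0], "xyz": [0, 0.001, 0], "claw": 0.9}
    - {"angular": [0, 0, 0], "xyz": [0, 0.003, 0], "claw": 0.9}
    - {"angular": [0, 0, 0], "xyz": [0, 0.004, 0], "claw": 0.9}
    - {"angular": [0, 0, 0], "xyz": [0, 0.004, 0], "claw": 0.9}

```text
time: 43.48
eef_pos: [0.6106, 0.2632, 0.085]
eef_rot: [[0.972, 0.234, 0.005], [0.234, -0.972, 0.005], [0.006, -0.004, -1.0]]
wrist_force: [-1.2, 10.2, 6.0]
width: 0.0125
```

```bash
python3 bx.py
```

```text
t 43.48 p [0.6106 0.2632 0.085 ] x-az 13.55 z [ 0.0047  0.0049 -1.    ] F [-1.2 10.2  6. ] w 0.0125 q [13.1 40.1 66.4  0.2 73.2 89.4]
tcp in box 0.0008096064026186442 -0.04113695141567361 0.08503516409034775 Fbox y 10.173752488685466
```

>>> apply_moves:
  series:
    - {"angular": [0, 0, 0], "xyz": [0, 0, 0], "claw": 0.2}
    - {"angular": [0, 0, 0], "xyz": [0, 0, 0], "claw": 0.2}
    - {"angular": [0, 0, 0], "xyz": [0, -0.003, 0], "claw": 0.2}
    - {"angular": [0, 0, 0], "xyz": [0, -0.003, -0.02], "claw": 0.2}
    - {"angular": [0, 0, 0], "xyz": [0, -0.003, -0.07], "claw": 0.2}
    - {"angular": [0, 0, 0], "xyz": [-0.03, -0.003, -0.13], "claw": 0.2}
    - {"angular": [0, 0, 0], "xyz": [-0.08, -0.003, -0.165], "claw": 0.2}
    - {"angular": [0, 0, 0], "xyz": [-0.08, -0.003, -0.165], "claw": 0.2}
    - {"angular": [0, 0, 0], "xyz": [-0.08, -0.003, -0.165], "claw": 0.2}

```text
time: 44.6
eef_pos: [0.5316, 0.2454, 0.2479]
eef_rot: [[0.972, 0.234, 0.002], [0.234, -0.972, -0.0], [0.002, 0.001, -1.0]]
wrist_force: [0.6, 0.5, 0.1]
width: 0.034
```

Run:
```python
from bx import *
b();o=bot.get_obs();f,P=grab("wrist");crop(f,0,0,560,420,"w25.png")
R2=np.array([[c,-s],[s,c]])
M=(P-o["eef_pos"])@o["eef_rot"];W=P[M[...,2]>.05]
D=(W[:,:2]-[.6003,.303])@R2
m=(W[:,2]>.098)&(W[:,2]<.108);q=np.percentile(D[m],[1,99],axis=0);print("rib",q,"centre",q.mean(0))
g,Q=grab("scene");crop(g,0,0,560,420,"s25.png")
```

```text
t 44.6 p [0.5316 0.2454 0.2479] x-az 13.51 z [ 0.002  -0.0001 -1.    ] F [0.6 0.5 0.1] w 0.034 q [13.2 24.8 66.7 -0.  88.4 89.7]
tcp in box -0.08016862807731698 -0.04005072062420617 0.24791999715337354 Fbox y 0.3917670485821832
rib [[-0.0288 -0.0488]
 [ 0.0294 -0.0352]] centre [ 0.0003 -0.042 ]
```

View pics/w25.png

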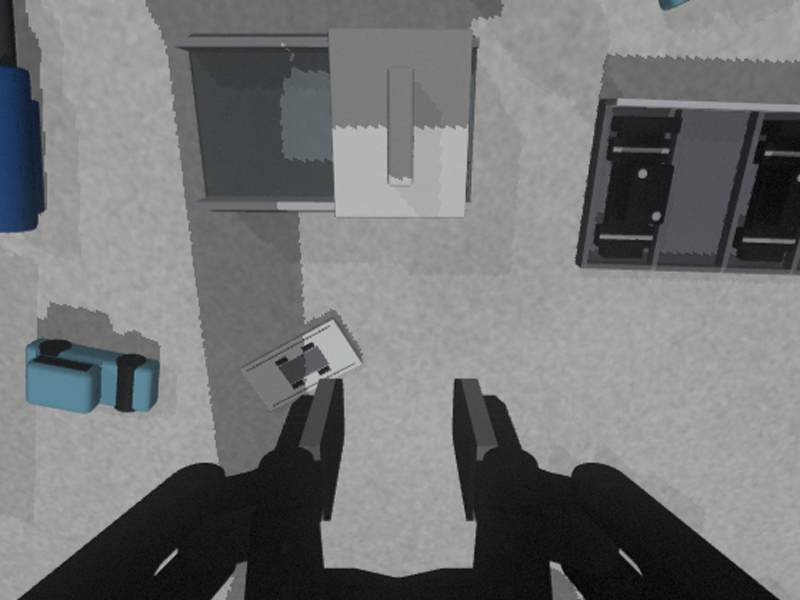

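View pics/s25.png

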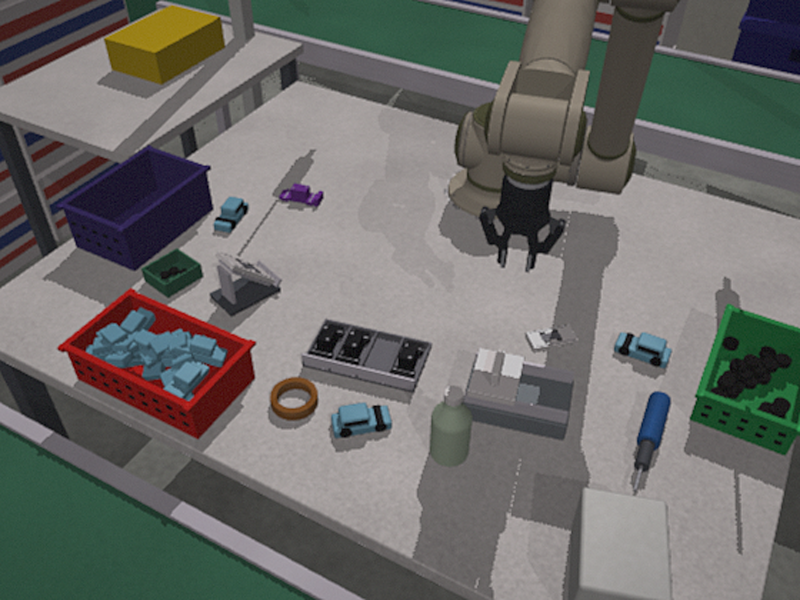

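Run:
```python
from h import *
t,P=grab("top");crop(t,230,130,430,280,"t26.png")
W=P.reshape(-1,3)-[0,0,.005]
for y,x in((-.0675,.6385),(-.015,.628),(.0886,.605)): fit(W,h_chassis,(x,y,np.radians(11.6)),.045,yaws=(0,np.pi))
```

```text
start 12 -> [ 0.6383 -0.0672] 12.06 cost 3.719 754
   start 192 -> [ 0.6374 -0.0675] 189.61 cost 3.8751 754
   start 12 -> [ 0.6275 -0.0162] 10.82 cost 3.3725 791
   start 192 -> [ 0.6263 -0.0164] 191.22 cost 3.5687 791
   start 12 -> [0.6052 0.0889] 12.6 cost 3.4222 784
   start 192 -> [0.6043 0.0886] 192.44 cost 3.5985 784
```

View pics/t26.png

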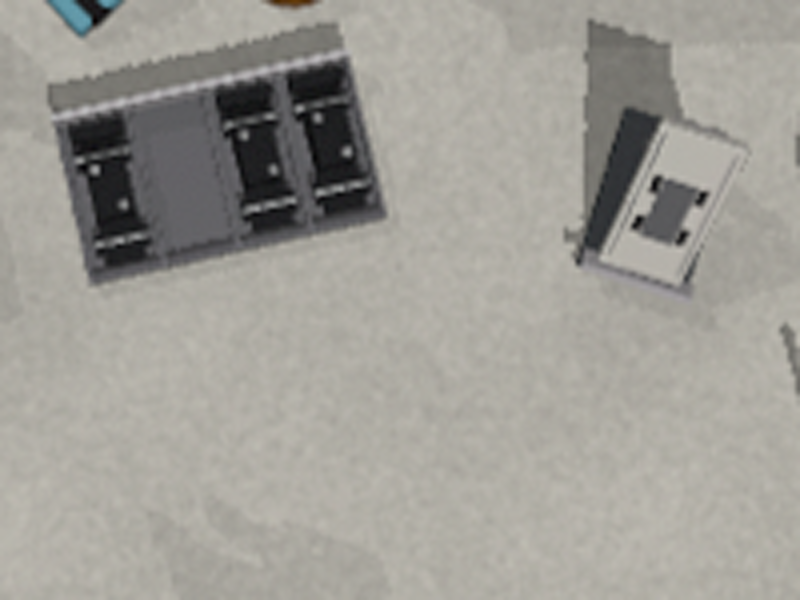

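The three chassis lie in the tray at (100,190), (257,155) and (325,140), bumpers at the bright tall wall. The card leans centred on the rest at (670,205), and the cover is closed. I'm handing in.

```bash
python3 -c "
from station import bot
print(bot.finish_job())"
```

```text
the job is handed in; nothing more can be done
None
```

The whole job was done in the order asked and handed in at about 45 s of robot time, with the gripper clear of everything.

- **Card:** The larger white card leans on the rest with its short edge down on the ledge. Right after release, the wrist camera put its face 10.2 mm off the slope, its top edge 120.5 mm up from the corner, and it was centred to within about 0.5 mm. A later top picture still shows it in place.
- **Chassis:** Three black chassis were there; I found no fourth in either overview camera. Each lies in its own compartment with its bumper at the tall wall, and the third compartment from the -y side is empty. The final overhead fits put them within about 2° of the tray's direction. In every case they fitted better with the bumper at the wall than reversed, though only by a small margin; the pictures agree.
- **Counter:** I slid the cover open to its end stop (13 N), then pressed the button to its 56 mm bottom with up to 16.6 N. I then slid the cover back to the closed stop; the measured travel was 85.2 mm and a last look showed the rib over the button position.
- **Loose items:** The pictures show the purple look-alike, the smaller card and the bystanders where they started.

**Disagreements:** The top and scene cameras read about 2–3 mm short in x compared with the wrist camera, so I went by the wrist camera and by touch. Setting down the last chassis pressed the tray with about 23 N for a moment.

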